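# Line up four containers by height on the bench rail

## Robot

A 7-joint arm with a two-finger parallel gripper is mounted at the origin on a cart in front of the work surface, level with it; the furniture and walls round the work are solid. World frame = base frame: x ahead of the robot, y to its left, z up, the work surface at z = 0. Lengths are in mm, angles in rad, forces in N, time in s.
With the tool pointing down it reaches from about 425 to 925 mm from the base axis. Payload 6.8 kg.
Tool frame: the origin (TCP) lies midway between the tips of the shut fingers; the grasp point (between the pads) lies 19 mm behind it (pinch_z is the z of the grasp point in the tool frame, in mm); z points along the fingers, y is the line along which they close (so a half turn about z gives the same grasp; the last joint's range is limited). The gripper opens to 85 mm and grips with 20 to 120 N. Pads are 22 mm wide; open, the fingers measure 114 mm over their backs; the gripper's body (76 mm by 85 mm) begins 54 mm behind the grasp point. The pads swing forward as they close: fully open they stand 13 mm farther back than shut.
Start: joints at [1.038, 0.477, 0.022, 1.555, -0.011, 1.109, -0.083], TCP at [278.205, -615.02, 195.008] pointing down, gripper open.
Joint ranges: [-2.96, 2.96], [-0.34, 2.1], [-1.41, 1.46], [0.24, 2.44], [-1.37, 4.51], [0.17, 1.92], [-2.96, 2.96]. Speed limits (rad/s): [2.39, 2.39, 3.14, 3.14, 3.14, 3.14, 3.14].

## Interface

Orientations are given as a 3x3 rotation matrix whose columns are the frame's x, y, z axes.
In Python, from station import * gives the robot as it stands.
- The arm moves only by the tool arm_command, never from a script. Its argument "targets" is a list of rows, each an object with "xyz": the shift along the tool's x, y, z in cm, a list of three; "twist": the turn, a rotation vector about the tool's x, y, z in rad, a list of three. A call has 1 to 12 rows; each row shifts and turns the commanded pose from where the row before left it, along the tool's axes as they then stand; what a row does not reach is not made up. A row lasts 1/12 s, in which the tool goes at most 41.7 mm and 7.16 degrees, less where a joint would pass 70% of its speed; a pose out of reach is approached as far as the arm can. A call with a gripper value outside its range is refused whole. "jaw" is the opening, from 0 (shut) to 1 (fully open), set as the call begins (left out, the last holds). The fingers move at their own pace and stop on an object; the grip force is fixed at half the most. Time passes only in rows, so rows that do not move let the fingers close. It gives the time, the measured TCP pose, the force, the opening and the grip force at its end, in the units of the state.
- observe(): the state, without advancing time (a new reading comes with each control period).
- get_image(name): name is "side" or "top" or "wrist"; returns a dict with "pixels" (420x560x3 uint8, red, green, blue), "range_z" (420x560 float32, mm along the optical axis (not along the pixel's ray), 0 where there is no reading), "K" (3x3 intrinsics, pixels), "R" (3x3) and "t" (3): a world point X has camera coordinates R X + t. Camera axes: x right, y down, z forward; pixel columns grow to the right and rows downward; lengths in mm; the calibration is good to about 2 mm. A picture is of the moment at which its call begins.
- sign_off(): hands the job in; it is judged then, once.
The state is a dict: "time_s": time; "joints": joint angles; "joint_vel": joint speeds; "joint_torque": joint torques, N m; "eef_pos": TCP position; "tcp_rot": TCP orientation; "contact_force": force on the tool from outside, world axes, zero at the start; "moment": the same for the moment, N m; "finger_gap": finger opening in mm; "finger_force": force on a finger pad.
Only numpy, scipy, OpenCV 4.12 (cv2) and the standard library are available. Lean on these libraries where they do the work, as an engineer would, in place of code of your own. Each camera call takes 0.05 s, during which the arm holds its last target. There are 200 camera calls.

## Task

Tidy the four closed containers that stand together to the right of the bench rail (two white sample pots, a cover-slip carton and a brown bottle) onto the rail in order of height: the tallest on the mark next to the high end plate, then stepping down to the shortest on the mark next to the low end bar. Stand each one upright, centred on its own round mark, keep them from tipping over on the way, and leave the eraser among them and the round dish before the rail where they lie.

Things in the scene. Friction and masses are not known exactly. Their poses are not given: they have to be found in the camera images.
- rail: Flat grey bench rail, fixed, 76 x 346 mm, top face 8 mm above the worktop, with four round dark-rimmed marks (52 mm across) in a row. Origin: centre of its underside; its y axis runs along the row, z up. The mark centres lie at y = -112.5, -37.5, +37.5 and +112.5 mm, x = 0, z = 8 mm in its frame (75 mm apart). Steel beads 4 mm thick run along both long edges and rise 3 mm above the top face.
- high_end: High end plate, grey, 76 mm wide and 60 mm high, 6 mm thick with a flat flange 24 mm wide along its top edge (T profile), fixed upright on one end of the rail (y = +165 or -165 mm in the rail's frame: which end varies). Origin: centre of its underside, 8 mm above the worktop. The nearest mark's centre is 52.5 mm from it.
- low_end: Low end bar, grey, 76 x 8 mm and only 10 mm high, fixed on the other end of the rail from the high end plate. Origin: centre of its underside, 8 mm above the worktop.
- bottle: The tallest: brown dropping bottle with a narrow black top, 102 mm high; round body 33 mm across up to 70 mm high, then a neck and nozzle. Grip round the body, about 60 mm above its underside. Origin: centre of its underside; z points up. Starts upright on the worktop right (-y) of the rail; look-alikes farther back belong to the room.
- carton: Second tallest: small closed upright carton of cover slips, 28 mm (its x axis) by 50 mm (its y axis), 75 mm high. Grip across the 28 mm, about 50 mm above its underside; either way round on its mark will do. Origin: centre of its underside; z points up. Starts upright on the worktop right (-y) of the rail; look-alikes farther back belong to the room.
- tall_pot: Third: the taller white round sample pot with closed lid, 58 mm high, 38 mm across, lid (top 10 mm) 42 mm across. Grip at the lid or just under it, about 48 mm above its underside. Origin: centre of its underside; z points up. Starts upright on the worktop right (-y) of the rail; look-alikes farther back belong to the room.
- short_pot: The shortest: squat white round sample pot with closed lid, 38 mm high, 38 mm across, lid (top 10 mm) 44 mm across. Grip at the lid, about 29 mm above its underside. Origin: centre of its underside; z points up. Starts upright on the worktop right (-y) of the rail; look-alikes farther back belong to the room.
- eraser: Bystander: small eraser in a blue sleeve, 20 x 43 x 11 mm, lying among the four containers. Origin: centre of its underside. Leave it alone.
- dish: Bystander: clear flat round dish, 60 mm across, 14 mm high, lying at the front edge of the worktop before the rail. Origin: centre of its underside. Leave it alone.
Mind the look-alikes: they are no part of the job. What is shaped like the short_pot but blue is not meant.

How it is judged:
By the outcome, as a careful person would: the job done as asked, in the order asked, and still so for the second after the job is handed in, with the robot touching nothing.
It also fails if it takes over 106 s, if anything falls off the work surface, if the arm or the gripper's body presses on something with over 40 N, if the wrist force passes 120 N, or if a joint passes its speed limit or range.

## Working session

There is one attempt and no reset: what is moved stays moved. The work goes in short steps, Python scripts to look and compute and a tool call to move; the robot and the scene stay as the last step left them, time stands still between calls to the robot, and variables do not carry over. Pictures are saved under pics/ and viewed, at most 14 in all, crops included, and the job is handed in when it is done.

Besides the shell and the picture viewer there is one more tool, called as name([rows], argument=value, ...), one row to a line, values as JSON. arm_command: Moves the arm, as the interface text tells. Its arguments: {"type":"object","properties":{"targets":{"type":"array","items":{"type":"object","properties":{"xyz":{"type":"array","items":{"type":"number"}},"twist":{"type":"array","items":{"type":"number"}}}}},"jaw":{"type":"number"}},"required":["targets"]}

```bash
mkdir -p pics; ls; python3 - <<'E'
from station import *
import cv2,numpy as np
s=observe(); print(s['time_s'],s['eef_pos'],np.round(s['tcp_rot'],3),s['finger_gap'])
for n in ['side','top']:
    d=get_image(n); np.savez(f'pics/{n}0.npz',**d)
    cv2.imwrite(f'pics/{n}0.png',d['pixels'][:,:,::-1]); print(n,d['K'],(-d['R'].T@d['t']).round(),d['R'].round(2),(d['range_z']>0).mean())
E
```

```text
pics
0.0 [ 277.93745796 -614.39852536  194.01625004] [[ 0.911  0.412 -0.001]
 [ 0.412 -0.911  0.002]
 [-0.    -0.002 -1.   ]] 85.57047730102329
side [[481.85498646   0.         275.70157185]
 [  0.         481.85498646 204.74632696]
 [  0.           0.           1.        ]] [ 563. -872.  716.] [[ 1.    0.04 -0.02]
 [ 0.01 -0.61 -0.79]
 [-0.05  0.79 -0.61]] 0.9584906462585034
top [[488.61026344   0.         280.06736453]
 [  0.         488.61026344 217.57639084]
 [  0.           0.           1.        ]] [ 432.  -18. 1196.] [[ 0.01 -1.   -0.01]
 [-1.   -0.01 -0.09]
 [ 0.09  0.01 -1.  ]] 0.9959013605442177
```

View pics/top0.png

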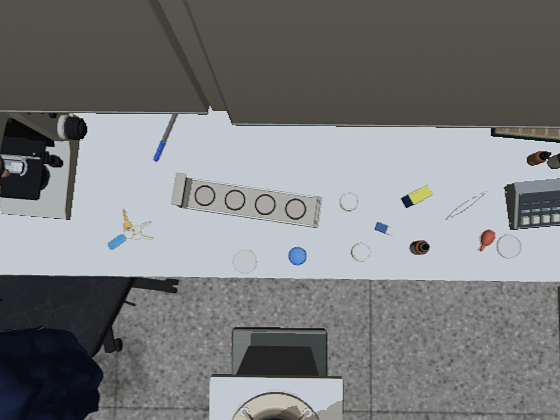

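View pics/side0.png

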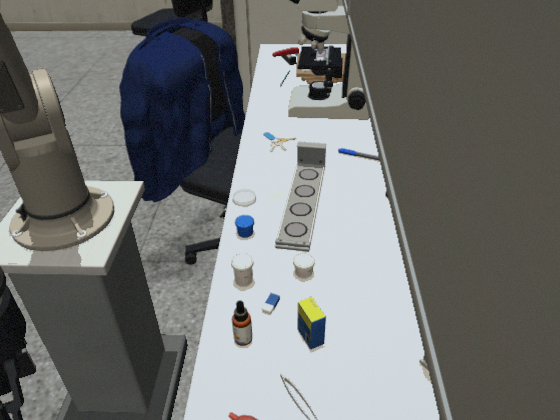

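The top view shows the rail from (175,190) to (320,210) with the high plate at left (+y). The short pot is at (349,201), the tall pot at (361,252), the carton at (417,196) and the bottle at (420,247). The eraser is at (383,228), the dish at (245,261) and the blue decoy at (297,256). The side view confirms the nearer-to-robot pot is the taller one.

```bash
cat > h.py <<'E'
import numpy as np,cv2
def cloud(d):
    z=d['range_z'].astype(float);v,u=np.indices(z.shape);K=d['K']
    c=np.stack([(u-K[0,2])/K[0,0]*z,(v-K[1,2])/K[1,1]*z,z],-1)
    return (c-d['t'])@d['R']          # R^T (c-t)
def ray(d,u,v,h):
    K=d['K'];c=-d['R'].T@d['t'];r=d['R'].T@np.array([(u-K[0,2])/K[0,0],(v-K[1,2])/K[1,1],1.])
    return c+r*(h-c[2])/r[2]
E
python3 - <<'E'
import numpy as np,cv2
from h import *
for n in ['top','side']:
    d=dict(np.load(f'pics/{n}0.npz')); P=cloud(d)
    x,y,z=P[...,0],P[...,1],P[...,2]
    reg=(x>400)&(x<720)&(y<260)&(y>-460)&(d['range_z']>0)
    t=reg&(z<3)&(z>-8);A=np.c_[x[t],y[t],np.ones(t.sum())];co=np.linalg.lstsq(A,z[t],rcond=None)[0];print(n,'table plane',co)
    zz=z-(co[0]*x+co[1]*y+co[2])
    m=(reg&(zz>5)&(zz<140)).astype(np.uint8)
    k,L,st,_=cv2.connectedComponentsWithStats(m)
    for i in range(1,k):
        if st[i,4]<25: continue
        q=L==i;h=np.percentile(zz[q],97);tp=q&(zz>h-5)
        r=cv2.minAreaRect(np.c_[x[tp],y[tp]].astype(np.float32))
        print(n,st[i],'h%.0f'%h,'top rect',np.round(r[0]),np.round(r[1]),round(r[2],1),'mean',x[tp].mean().round(1),y[tp].mean().round(1),tp.sum(),'rgb',d['pixels'][tp].mean(0).round())
d=dict(np.load('pics/top0.npz'))
g=cv2.cvtColor(d['pixels'],cv2.COLOR_RGB2GRAY)[170:235,165:330]
g=cv2.resize(g,None,fx=4,fy=4,interpolation=cv2.INTER_CUBIC)
b=(g<85).astype(np.uint8)
cs,hi=cv2.findContours(b,cv2.RETR_CCOMP,cv2.CHAIN_APPROX_NONE)
for c in cs:
    if len(c)<150: continue
    e=cv2.fitEllipse(c);u,v=(np.array(e[0])+.5)/4-.5+np.array([165,170])
    print('ell',np.round(e[1],0)/4,np.round([u,v],1),ray(d,u,v,8).round(1))
E
```

```text
top table plane [ 7.46824881e-04 -3.81737306e-04 -1.36839349e+00]
top [ 171  173  152   55 4348] h69 top rect [593. 231.] [25. 76.] 82.5 mean 593.0 230.7 322 rgb [163. 163. 160.]
top [401 185  32  23 361] h79 top rect [ 586. -330.] [28. 49.] 27.2 mean 586.7 -329.5 204 rgb [189. 195. 106.]
top [340 192  19  19 266] h41 top rect [ 574. -171.] [41. 41.] 27.1 mean 573.8 -171.2 158 rgb [191. 196. 200.]
top [446 205  16  15  25] h15 top rect [ 551. -428.] [ 6. 46.] 45.6 mean 548.2 -423.8 11 rgb [177. 179. 180.]
top [375 222  19  14 144] h15 top rect [ 511. -260.] [43. 20.] 69.3 mean 511.5 -258.2 97 rgb [108. 130. 167.]
top [410 240  20  16 241] h100 top rect [ 466. -338.] [ 7. 11.] 68.7 mean 465.7 -337.5 20 rgb [46. 46. 47.]
top [351 242  20  19 287] h61 top rect [ 453. -197.] [39. 40.] 0.2 mean 453.1 -196.7 183 rgb [192. 197. 202.]
top [289 247  18  18 266] h41 top rect [442. -49.] [40. 40.] 1.0 mean 442.0 -49.0 177 rgb [ 85. 130. 191.]
top [232 248  25  25 479] h19 top rect [428.  79.] [55. 58.] 0.9 mean 428.0 78.5 303 rgb [190. 193. 198.]
side table plane [-6.28574231e-05  7.07574172e-0
[... 780 characters left out ...]
 rgb [192. 200.  85.]
side [232 300  20  45 683] h98 top rect [ 465. -337.] [12. 10.] 37.7 mean 464.8 -338.9 45 rgb [50. 51. 52.]
side [280 372  28  31 121] h13 top rect [ 554. -437.] [15. 66.] 36.8 mean 551.6 -432.6 86 rgb [177. 180. 175.]
ell [20.25 20.75] [295.1 208.7] [556.1 -42.9   8. ]
ell [18.25 18.5 ] [295.1 208.6] [556.4 -42.7   8. ]
ell [20.25 20.5 ] [264.7 204.2] [566.2  31.6   8. ]
ell [18.  18.5] [264.7 204.1] [566.4  31.5   8. ]
ell [20.  20.5] [234.5 199.7] [576.4 105.7   8. ]
ell [18.  18.5] [234.5 199.6] [576.6 105.8   8. ]
ell [20.  20.5] [204.4 195.2] [586.5 179.9   8. ]
ell [17.75 18.5 ] [204.4 195.2] [586.5 180.    8. ]
ell [ 5.   29.25] [182.3 193.9] [589.1 234.3   8. ]
```

arm_command([
  {"twist":[0,0,-0.112]},
  {"twist":[0,0,-0.112]},
  {"twist":[0,0,-0.112]},
  {"twist":[0,0,-0.112]},
  {"twist":[0,0,-0.112]},
  {"twist":[0,0,-0.112]},
  {"twist":[0,0,-0.113]},
  {"twist":[0,0,-0.113]},
  {"twist":[0,0,-0.113]},
], jaw=1)

```text
schema error: expected keys xyz, twist
```

arm_command([
  {"xyz":[1.2,0.6,0]},
  {"xyz":[2.5,1.2,0]},
  {"xyz":[2.8,1.4,0]},
  {"xyz":[2.8,1.4,0]},
  {"xyz":[2.8,1.4,0]},
  {"xyz":[2.8,1.4,0]},
  {"xyz":[2.8,1.4,0]},
  {"xyz":[2.8,1.4,0]},
  {"xyz":[2.8,1.4,0]},
  {"xyz":[2.8,1.4,0]},
  {"xyz":[2.4,1.2,0]},
  {"xyz":[1.4,0.6,0]},
])

```text
schema error: expected keys xyz, twist
```

```bash
cat >> h.py <<'E'
def go(s,p,yaw=-7.75):
    "tool-frame shift (cm) and twist z to put the TCP at p with tool y at yaw deg"
    R=s['tcp_rot'];a=np.degrees(np.arctan2(R[1,1],R[0,1]))
    print('t%.1f'%s['time_s'],'pos',s['eef_pos'].round(1),'yaw %.2f'%a,'tilt',R[:2,2].round(4),'shift cm',((np.array(p)-s['eef_pos'])@R/10).round(2),'twist %.3f'%-np.radians(yaw-a))
E
python3 - <<'E'
from station import *
from h import *
go(observe(),[465.3,-338.2,38]);print(observe()['joints'])
d=get_image('wrist');np.savez('pics/w1.npz',**d);cv2.imwrite('pics/w1.png',d['pixels'][:,:,::-1])
E
```

```text
t0.1 pos [ 277.9 -614.5  194.1] yaw -65.66 tilt [-0.0008  0.0014] shift cm [ 28.46 -17.43  15.64] twist -1.011
[ 1.03790331  0.47771325  0.02239247  1.55630228 -0.01148141  1.10931594
 -0.08307359]
```

View pics/w1.png

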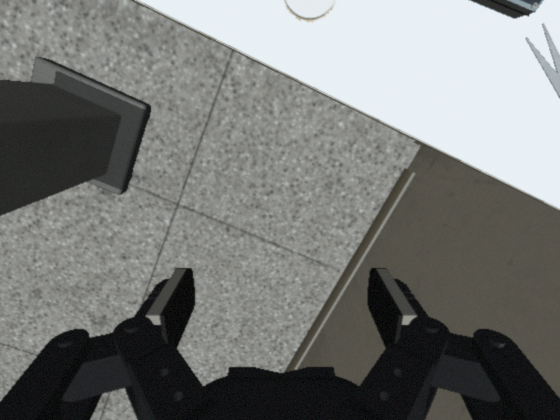

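The wrist view shows only the floor and the bench edge: the moves were refused because every row needs both keys. I'll resend them.

arm_command([
  {"xyz":[0,0,0],"twist":[0,0,-0.112]},
  {"xyz":[0,0,0],"twist":[0,0,-0.112]},
  {"xyz":[0,0,0],"twist":[0,0,-0.112]},
  {"xyz":[0,0,0],"twist":[0,0,-0.112]},
  {"xyz":[0,0,0],"twist":[0,0,-0.112]},
  {"xyz":[0,0,0],"twist":[0,0,-0.112]},
  {"xyz":[0,0,0],"twist":[0,0,-0.113]},
  {"xyz":[0,0,0],"twist":[0,0,-0.113]},
  {"xyz":[0,0,0],"twist":[0,0,-0.113]},
], jaw=1)

```text
time_s: 0.9
eef_pos: [278.0, -614.8, 194.6]
tcp_rot: [[0.129, 0.992, -0.0], [0.992, -0.129, 0.001], [0.001, -0.0, -1.0]]
contact_force: [-0.3, 0.4, -0.7]
finger_gap: 85.3
finger_force: 0.0
```

arm_command([
  {"xyz":[1.2,0.6,0],"twist":[0,0,0]},
  {"xyz":[2.5,1.2,0],"twist":[0,0,0]},
  {"xyz":[2.8,1.4,0],"twist":[0,0,0]},
  {"xyz":[2.8,1.4,0],"twist":[0,0,0]},
  {"xyz":[2.8,1.4,0],"twist":[0,0,0]},
  {"xyz":[2.8,1.4,0],"twist":[0,0,0]},
  {"xyz":[2.8,1.4,0],"twist":[0,0,0]},
  {"xyz":[2.8,1.4,0],"twist":[0,0,0]},
  {"xyz":[2.8,1.4,0],"twist":[0,0,0]},
  {"xyz":[2.8,1.4,0],"twist":[0,0,0]},
  {"xyz":[2.4,1.2,0],"twist":[0,0,0]},
  {"xyz":[1.4,0.6,0],"twist":[0,0,0]},
])

```text
time_s: 1.9
eef_pos: [467.6, -333.6, 195.1]
tcp_rot: [[0.134, 0.991, 0.001], [0.991, -0.134, 0.002], [0.002, 0.001, -1.0]]
contact_force: [0.6, 1.0, 0.2]
finger_gap: 85.5
finger_force: 0.0
```

```bash
python3 - <<'E'
from station import *
from h import *
go(observe(),[465.3,-338.2,38]);print(observe()['joints'].round(2) if hasattr(observe()['joints'],'round') else observe()['joints'])
E
```

```text
t1.9 pos [ 467.6 -333.6  195.1] yaw -7.67 tilt [0.001  0.0017] shift cm [-0.51 -0.18 15.71] twist 0.001
[ 0.77  0.33 -0.32  1.78  0.12  1.04  0.27]
```

arm_command([
  {"xyz":[-0.3,-0.1,0.5],"twist":[0,0,0]},
  {"xyz":[-0.2,-0.1,1.0],"twist":[0,0,0]},
  {"xyz":[0,0,1.7],"twist":[0,0,0]},
  {"xyz":[0,0,1.8],"twist":[0,0,0]},
  {"xyz":[0,0,1.8],"twist":[0,0,0]},
  {"xyz":[0,0,1.8],"twist":[0,0,0]},
  {"xyz":[0,0,1.8],"twist":[0,0,0]},
  {"xyz":[0,0,1.8],"twist":[0,0,0]},
  {"xyz":[0,0,1.6],"twist":[0,0,0]},
  {"xyz":[0,0,1.2],"twist":[0,0,0]},
  {"xyz":[0,0,0.7],"twist":[0,0,0]},
  {"xyz":[0,0,0],"twist":[0,0,0]},
])

```text
time_s: 2.9
eef_pos: [460.8, -343.2, 36.2]
tcp_rot: [[0.136, 0.991, -0.003], [0.991, -0.136, 0.001], [0.001, -0.003, -1.0]]
contact_force: [0.0, 0.8, -0.1]
finger_gap: 85.1
finger_force: 0.0
```

```bash
python3 - <<'E'
from station import *
from h import *
go(observe(),[465.3,-338.2,38])
a=get_image('side')['pixels'];b=get_image('wrist')['pixels']
cv2.imwrite('pics/c2.png',np.hstack([a[200:400,150:400],b[20:420:2,:500:2]])[:,:,::-1])
E
```

```text
t2.9 pos [ 460.8 -343.2   36.2] yaw -7.84 tilt [-0.0028  0.0014] shift cm [ 0.56  0.38 -0.19] twist -0.002
```

View pics/c2.png

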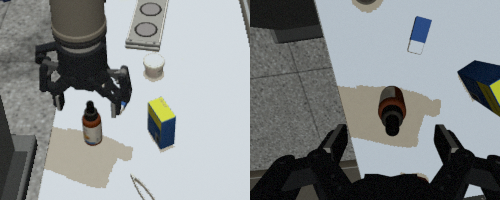

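The side crop shows the gripper seemingly well above and behind the bottle at (92,120). The wrist crop shows the bottle at (392,110), too far away for a reported TCP height of 36 mm. I'll check this against depth.

```bash
python3 - <<'E'
from station import *
from h import *
for i in range(3):
    s=observe();print(s['time_s'],s['eef_pos'],s['joints'])
d=get_image('side');P=cloud(d);z=P[...,2];x,y=P[...,0],P[...,1]
dark=(d['pixels'].max(-1)<70)&(d['range_z']>0)&(x>380)&(x<560)&(y<-200)&(y>-480)
q=P[dark]
for lo in range(0,260,20):
    w=q[(q[:,2]>=lo)&(q[:,2]<lo+20)]
    if len(w): print(lo,len(w),w.min(0).round(),w.max(0).round())
w=get_image('wrist');print('wristcam',(-w['R'].T@w['t']).round(),w['R'].round(2))
P=cloud(w);print('bottle tip', [P[r,c].round() for r,c in ((265,283),(275,283),(240,283),(380,400),(270,380))])
E
```

```text
3.0 [ 462.41464126 -343.73712635   38.18673141] [ 0.74696391  0.52626354 -0.27917485  1.90549789  0.20754494  0.73739444
  0.21333683]
3.0 [ 462.41464126 -343.73712635   38.18673141] [ 0.74696391  0.52626354 -0.27917485  1.90549789  0.20754494  0.73739444
  0.21333683]
3.0 [ 462.41464126 -343.73712635   38.18673141] [ 0.74696391  0.52626354 -0.27917485  1.90549789  0.20754494  0.73739444
  0.21333683]
0 12 [ 456. -353.    2.] [ 519. -255.   12.]
40 35 [ 452. -354.   51.] [ 481. -339.   59.]
60 129 [ 454. -349.   61.] [ 477. -330.   80.]
80 106 [ 406. -359.   80.] [ 516. -329.  100.]
100 116 [ 407. -359.  101.] [ 519. -328.  120.]
120 215 [ 390. -367.  120.] [ 533. -329.  140.]
140 649 [ 391. -367.  140.] [ 537. -326.  160.]
160 592 [ 391. -367.  160.] [ 534. -338.  180.]
180 506 [ 394. -367.  180.] [ 532. -323.  200.]
200 345 [ 427. -383.  201.] [ 500. -346.  220.]
220 499 [ 427. -383.  220.] [ 500. -341.  240.]
240 423 [ 426. -383.  240.] [ 500. -338.  258.]
wristcam [ 473. -262.  218.] [[ 0.99 -0.14  0.  ]
 [-0.13 -0.94  0.32]
 [-0.04 -0.32 -0.95]]
bottle tip [array([ 465., -331.,   95.]), array([ 465., -333.,  100.]), array([ 466., -327.,   77.]), array([ 494., -331.,  160.]), array([ 509., -339.,   96.])]
```

```bash
python3 - <<'E'
from station import *
from h import *
for n in ('side','wrist'):
    d=get_image(n);P=cloud(d);x,y,z=P[...,0],P[...,1],P[...,2]
    for a,b in ((395,445),(485,530)):
        q=(x>a)&(x<b)&(y<-315)&(y>-375)&(z>15)&(z<130)&(d['range_z']>0)
        for lo in range(20,130,10):
            k=q&(z>=lo)&(z<lo+10)
            if k.sum(): print(n,a,lo,k.sum(),P[k].min(0).round(),P[k].max(0).round(),d['pixels'][k].mean(0).round())
E
```

```text
side 395 80 1 [ 420. -341.   90.] [ 420. -341.   90.] [64. 68. 73.]
side 395 90 35 [ 408. -349.   91.] [ 423. -326.  100.] [56. 58. 57.]
side 395 100 49 [ 407. -350.  100.] [ 422. -327.  110.] [48. 48. 46.]
side 395 110 47 [ 407. -350.  110.] [ 422. -327.  120.] [49. 49. 48.]
side 395 120 32 [ 409. -351.  120.] [ 422. -335.  130.] [55. 56. 54.]
side 485 90 23 [ 504. -361.   93.] [ 516. -356.  100.] [84. 86. 84.]
side 485 100 38 [ 505. -362.  100.] [ 519. -348.  110.] [61. 62. 60.]
side 485 110 42 [ 505. -362.  110.] [ 519. -350.  120.] [58. 59. 59.]
side 485 120 28 [ 505. -362.  120.] [ 520. -356.  130.] [61. 62. 61.]
wrist 395 80 10 [ 419. -343.   89.] [ 421. -332.   90.] [28. 29. 26.]
wrist 395 90 445 [ 408. -350.   90.] [ 422. -327.  100.] [18. 19. 18.]
wrist 395 100 682 [ 407. -350.  100.] [ 422. -326.  110.] [18. 19. 18.]
wrist 395 110 852 [ 407. -350.  110.] [ 422. -326.  120.] [17. 17. 17.]
wrist 395 120 812 [ 402. -348.  120.] [ 422. -325.  130.] [29. 29. 28.]
wrist 485 80 9 [ 504. -353.   89.] [ 506. -344.   90.] [115. 122. 128.]
wrist 485 90 442 [ 503. -361.   90.] [ 518. -339.  100.] [31. 32. 33.]
wrist 485 100 669 [ 503. -362.  100.] [ 519. -339.  110.] [20. 21. 21.]
wrist 485 110 849 [ 503. -361.  110.] [ 520. -338.  120.] [20. 20. 20.]
wrist 485 120 804 [ 503. -359.  120.] [ 519. -338.  130.] [29. 29. 28.]
```

```bash
python3 - <<'E'
from station import *
from h import *
def tips(d,p):
    P=cloud(d);r=np.hypot(P[...,0]-p[0],P[...,1]-p[1]);q=(r<62)&(P[...,2]>p[2]-30)&(P[...,2]<p[2]+140)&(d['range_z']>0)&(d['pixels'].max(-1)<130)
    z=np.sort(P[q][:,2]);print('tips',z[[5,20,50]].round(1),'cam',(-d['R'].T@d['t']).round(1),'eef',p)
tips(dict(np.load('pics/w1.npz')),[277.9,-614.5,194.1])
s=observe();tips(get_image('wrist'),s['eef_pos']);s=observe();print(s['eef_pos'],s['joints'],s['contact_force'],pinch_z if 'pinch_z' in globals() else '')
E
```

```text
tips [244.1 244.9 245.8] cam [ 353.6 -580.9  373.8] eef [277.9, -614.5, 194.1]
tips [ 9.3  9.9 12. ] cam [ 473.5 -261.5  218.6] eef [ 463.07201202 -343.77719648   38.95130697]
[ 462.98610279 -343.72923324   38.85555872] [ 0.74683327  0.52525113 -0.27965603  1.90528535  0.20766562  0.73725028
  0.21357453] [ 0.20496926  0.77779728 -0.11116829] -18.700000000000003
```

Rendered fingertips sit a constant ~51 mm above the reported TCP when open (13 mm was expected), in both the side and wrist views. I'll work from the images. Descending another 39 mm is safe either way.

arm_command([
  {"xyz":[0.3,0.1,0],"twist":[0,0,0]},
  {"xyz":[0.3,0.1,0],"twist":[0,0,0]},
  {"xyz":[0,0,0.5],"twist":[0,0,0]},
  {"xyz":[0,0,0.8],"twist":[0,0,0]},
  {"xyz":[0,0,0.8],"twist":[0,0,0]},
  {"xyz":[0,0,0.8],"twist":[0,0,0]},
  {"xyz":[0,0,0.6],"twist":[0,0,0]},
  {"xyz":[0,0,0.3],"twist":[0,0,0]},
  {"xyz":[0,0,0],"twist":[0,0,0]},
  {"xyz":[0,0,0],"twist":[0,0,0]},
])

```text
time_s: 4.08
eef_pos: [465.2, -337.6, -0.3]
tcp_rot: [[0.135, 0.991, -0.0], [0.991, -0.135, 0.0], [0.0, -0.0, -1.0]]
contact_force: [0.2, -0.2, 0.1]
finger_gap: 85.5
finger_force: 0.0
```

```bash
cat >> h.py <<'E'
def fingers(d,p,zlo=20):
    "pad tips from a depth picture near p: lowest z and inner faces per finger (tool y axis at -7.75 deg)"
    P=cloud(d);c,s=np.cos(np.radians(-7.75)),np.sin(np.radians(-7.75))
    dx,dy=P[...,0]-p[0],P[...,1]-p[1];v=c*dx+s*dy;w=-s*dx+c*dy
    for sg in (-1,1):
        q=(sg*v>20)&(sg*v<60)&(abs(w)<14)&(P[...,2]>zlo)&(P[...,2]<p[2]+110)&(d['range_z']>0)
        if q.sum()>5: print('finger',sg,'zmin',np.sort(P[...,2][q])[[0,5]].round(1),'inner v',(sg*np.percentile((sg*v)[q],2)).round(1),'w',np.percentile(w[q],[3,97]).round(1),q.sum())
E
python3 - <<'E'
from station import *
from h import *
s=observe();go(s,[465.3,-338.2,0]);d=get_image('side');fingers(d,s['eef_pos']);w=get_image('wrist');fingers(w,s['eef_pos']);print(s['contact_force'])
cv2.imwrite('pics/c3.png',np.hstack([cv2.resize(d['pixels'][220:370,150:350],None,fx=2,fy=2),w['pixels'][60:360,80:480]])[:,:,::-1])
E
```

```text
t4.1 pos [ 4.652e+02 -3.376e+02 -3.000e-01] yaw -7.74 tilt [-0.0003  0.0003] shift cm [-0.05  0.02 -0.03] twist 0.000
finger -1 zmin [49.5 51.3] inner v -41.0 w [-12.6   9.4] 278
finger 1 zmin [50.4 56.5] inner v 40.6 w [-12.5   9.1] 280
finger -1 zmin [50.3 50.8] inner v -40.5 w [-9.2 12. ] 5868
finger 1 zmin [49.6 50.8] inner v 39.8 w [-9.2 11.9] 6021
[ 0.24467267 -0.17515343  0.0641451 ]
```

View pics/c3.png

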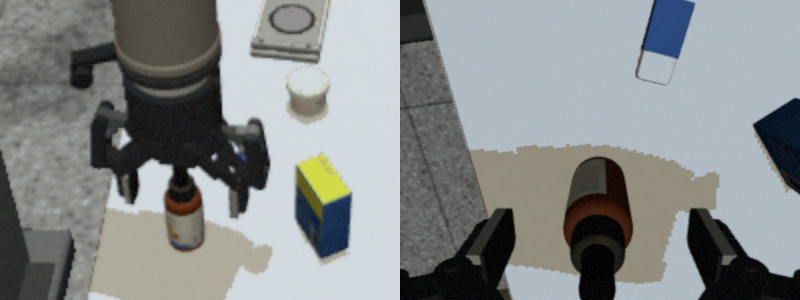

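The tips straddle the bottle body around 50–70 mm high: in the left crop the bottle is at (185,215) between the fingers. I'll close and lift.

arm_command([
  {"xyz":[0,0,0],"twist":[0,0,0]},
  {"xyz":[0,0,0],"twist":[0,0,0]},
  {"xyz":[0,0,0],"twist":[0,0,0]},
  {"xyz":[0,0,0],"twist":[0,0,0]},
  {"xyz":[0,0,0],"twist":[0,0,0]},
  {"xyz":[0,0,0],"twist":[0,0,0]},
  {"xyz":[0,0,0],"twist":[0,0,0]},
  {"xyz":[0,0,0],"twist":[0,0,0]},
  {"xyz":[0,0,0],"twist":[0,0,0]},
  {"xyz":[0,0,0],"twist":[0,0,0]},
], jaw=0)

```text
time_s: 5.02
eef_pos: [465.2, -337.8, 0.4]
tcp_rot: [[0.135, 0.991, -0.0], [0.991, -0.135, -0.0], [-0.0, -0.0, -1.0]]
contact_force: [-1.9, 0.9, 5.0]
finger_gap: 30.6
finger_force: 59.1
```

arm_command([
  {"xyz":[0,0,-0.3],"twist":[0,0,0]},
  {"xyz":[0,0,-0.8],"twist":[0,0,0]},
  {"xyz":[0,0,-1.2],"twist":[0,0,0]},
  {"xyz":[0,0,-1.5],"twist":[0,0,0]},
  {"xyz":[0,0,-1.5],"twist":[0,0,0]},
  {"xyz":[0,0,-1.5],"twist":[0,0,0]},
  {"xyz":[0,0,-1.5],"twist":[0,0,0]},
  {"xyz":[0,0,-1.2],"twist":[0,0,0]},
  {"xyz":[0,0,-0.8],"twist":[0,0,0]},
  {"xyz":[0,0,-0.3],"twist":[0,0,0]},
  {"xyz":[0,0,0],"twist":[0,0,0]},
])

```text
time_s: 5.93
eef_pos: [465.6, -337.9, 106.8]
tcp_rot: [[0.135, 0.991, 0.001], [0.991, -0.135, -0.001], [-0.001, 0.001, -1.0]]
contact_force: [0.6, -0.1, -0.2]
finger_gap: 30.6
finger_force: 59.3
```

```bash
python3 - <<'E'
from station import *
from h import *
s=observe();go(s,[586.8,180,110]);print(s['finger_gap'],s['finger_force'])
w=get_image('wrist');d=get_image('side')
P=cloud(d);p=s['eef_pos'];q=(np.hypot(P[...,0]-p[0],P[...,1]-p[1])<30)&(P[...,2]>40)&(P[...,2]<180)&(d['range_z']>0)
for lo in range(70,180,10):
    k=q&(P[...,2]>=lo)&(P[...,2]<lo+10)
    if k.sum():print(lo,P[k].min(0).round(),P[k].max(0).round(),d['pixels'][k].mean(0).round())
cv2.imwrite('pics/c4.png',np.hstack([cv2.resize(d['pixels'][170:320,150:350],None,fx=2,fy=2),w['pixels'][60:360,80:480]])[:,:,::-1])
E
```

```text
t5.9 pos [ 465.6 -337.9  106.8] yaw -7.74 tilt [ 0.0011 -0.0008] shift cm [52.95  5.04 -0.34] twist 0.000
30.59900067558303 59.29781650425866
100 [ 455. -352.  106.] [ 480. -340.  110.] [90. 69. 58.]
110 [ 449. -354.  110.] [ 481. -341.  120.] [81. 80. 81.]
120 [ 449. -355.  120.] [ 481. -339.  130.] [111. 105.  94.]
130 [ 450. -353.  130.] [ 482. -339.  140.] [119. 113. 100.]
140 [ 443. -355.  140.] [ 486. -343.  150.] [117. 114. 106.]
150 [ 437. -354.  150.] [ 494. -338.  160.] [86. 82. 76.]
160 [ 436. -353.  160.] [ 495. -324.  170.] [67. 46. 35.]
170 [ 436. -352.  170.] [ 495. -326.  180.] [36. 35. 33.]
```

View pics/c4.png

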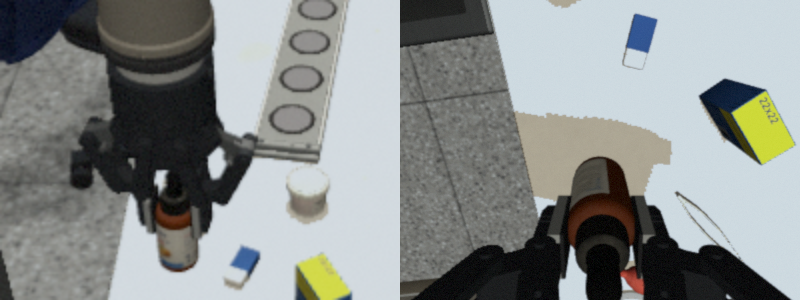

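The bottle is held upright: left crop (180,240), right crop (600,210), with its underside at z≈106. Next I carry it to the high mark.

arm_command([
  {"xyz":[0.8,0.1,0],"twist":[0,0,0]},
  {"xyz":[1.6,0.2,0],"twist":[0,0,0]},
  {"xyz":[2.4,0.2,0],"twist":[0,0,0]},
  {"xyz":[2.8,0.3,0],"twist":[0,0,0]},
  {"xyz":[2.8,0.3,0],"twist":[0,0,0]},
  {"xyz":[2.8,0.3,0],"twist":[0,0,0]},
  {"xyz":[2.8,0.3,0],"twist":[0,0,0]},
  {"xyz":[2.8,0.3,0],"twist":[0,0,0]},
  {"xyz":[2.8,0.3,0],"twist":[0,0,0]},
  {"xyz":[2.8,0.3,0],"twist":[0,0,0]},
  {"xyz":[2.8,0.3,0],"twist":[0,0,0]},
])

```text
time_s: 6.95
eef_pos: [530.1, -69.9, 105.3]
tcp_rot: [[0.134, 0.991, -0.001], [0.991, -0.134, 0.0], [0.0, -0.001, -1.0]]
contact_force: [-0.5, 0.8, -0.9]
finger_gap: 31.0
finger_force: 59.3
```

arm_command([
  {"xyz":[2.8,0.2,0],"twist":[0,0,0]},
  {"xyz":[2.8,0.2,0],"twist":[0,0,0]},
  {"xyz":[2.8,0.2,0],"twist":[0,0,0]},
  {"xyz":[2.8,0.2,0],"twist":[0,0,0]},
  {"xyz":[2.8,0.2,0],"twist":[0,0,0]},
  {"xyz":[2.8,0.2,0],"twist":[0,0,0]},
  {"xyz":[2.4,0.2,0],"twist":[0,0,0]},
  {"xyz":[2.0,0.2,0],"twist":[0,0,0]},
  {"xyz":[1.4,0.1,0],"twist":[0,0,0]},
  {"xyz":[0.8,0.1,0],"twist":[0,0,0]},
  {"xyz":[0,0,0],"twist":[0,0,0]},
  {"xyz":[0,0,0],"twist":[0,0,0]},
])

```text
time_s: 7.95
eef_pos: [579.6, 156.6, 105.6]
tcp_rot: [[0.135, 0.991, -0.001], [0.991, -0.135, -0.001], [-0.001, -0.001, -1.0]]
contact_force: [0.1, 0.2, -0.3]
finger_gap: 30.8
finger_force: 59.3
```

```bash
python3 - <<'E'
from station import *
from h import *
s=observe();go(s,[586.8,180,9]);print(s['finger_gap'],s['joints'])
E
```

```text
t8.0 pos [579.6 156.6 105.6] yaw -7.75 tilt [-0.0009 -0.0009] shift cm [2.43 0.4  9.65] twist 0.000
30.757846844652036 [-0.04550359  0.48837335 -0.42485346  1.79743773  0.24814453  0.90964033
 -0.71540023]
```

arm_command([
  {"xyz":[0.8,0.1,0],"twist":[0,0,0]},
  {"xyz":[1.0,0.2,0],"twist":[0,0,0]},
  {"xyz":[0.6,0.1,0],"twist":[0,0,0]},
  {"xyz":[0,0,0.6],"twist":[0,0,0]},
  {"xyz":[0,0,1.2],"twist":[0,0,0]},
  {"xyz":[0,0,1.4],"twist":[0,0,0]},
  {"xyz":[0,0,1.4],"twist":[0,0,0]},
  {"xyz":[0,0,1.2],"twist":[0,0,0]},
  {"xyz":[0,0,0.7],"twist":[0,0,0]},
  {"xyz":[0,0,0.3],"twist":[0,0,0]},
  {"xyz":[0,0,0],"twist":[0,0,0]},
  {"xyz":[0,0,0],"twist":[0,0,0]},
])

```text
time_s: 8.95
eef_pos: [587.4, 180.8, 38.2]
tcp_rot: [[0.135, 0.991, 0.0], [0.991, -0.135, 0.0], [0.0, 0.0, -1.0]]
contact_force: [0.5, 0.1, 0.1]
finger_gap: 30.3
finger_force: 59.3
```

```bash
python3 - <<'E'
from station import *
from h import *
s=observe();go(s,[586.8,180,9]);print(s['finger_gap'])
d=get_image('side');w=get_image('wrist')
cv2.imwrite('pics/c5.png',np.hstack([cv2.resize(d['pixels'][110:260,230:380],None,fx=2,fy=2),w['pixels'][60:360,40:520]])[:,:,::-1])
E
```

```text
t8.9 pos [587.4 180.8  38.2] yaw -7.74 tilt [0.0003 0.0002] shift cm [-0.09 -0.05  2.92] twist 0.000
30.342637537535776
```

View pics/c5.png

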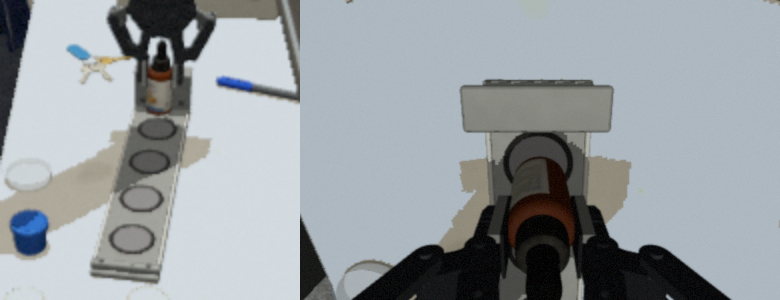

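The bottle hangs above the high mark, right crop (535,155), clear of the plate. I'll lower it the last 29 mm.

arm_command([
  {"xyz":[-0.1,0,0.6],"twist":[0,0,0]},
  {"xyz":[0,0,0.7],"twist":[0,0,0]},
  {"xyz":[0,0,0.6],"twist":[0,0,0]},
  {"xyz":[0,0,0.4],"twist":[0,0,0]},
  {"xyz":[0,0,0.3],"twist":[0,0,0]},
  {"xyz":[0,0,0.2],"twist":[0,0,0]},
  {"xyz":[0,0,0.1],"twist":[0,0,0]},
  {"xyz":[0,0,0],"twist":[0,0,0]},
])

```text
time_s: 9.72
eef_pos: [586.9, 179.7, 8.9]
tcp_rot: [[0.134, 0.991, -0.0], [0.991, -0.134, 0.0], [-0.0, -0.0, -1.0]]
contact_force: [0.5, 0.5, -1.4]
finger_gap: 30.7
finger_force: 59.4
```

```bash
python3 - <<'E'
from station import *
from h import *
s=observe();go(s,[586.8,180,9]);print(s['finger_gap'],s['contact_force'])
E
```

```text
t9.7 pos [586.9 179.7   8.9] yaw -7.73 tilt [-0.0002  0.    ] shift cm [ 0.02 -0.02 -0.01] twist 0.000
30.6735834108324 [ 0.49736675  0.5300866  -1.36812214]
```

arm_command([
  {"xyz":[0,0,0.05],"twist":[0,0,0]},
  {"xyz":[0,0,0],"twist":[0,0,0]},
])

```text
time_s: 9.88
eef_pos: [587.2, 179.7, 8.7]
tcp_rot: [[0.135, 0.991, 0.0], [0.991, -0.135, 0.0], [0.0, 0.0, -1.0]]
contact_force: [0.8, -0.7, 0.4]
finger_gap: 30.3
finger_force: 59.4
```

arm_command([
  {"xyz":[0,0,0],"twist":[0,0,0]},
  {"xyz":[0,0,0],"twist":[0,0,0]},
  {"xyz":[0,0,0],"twist":[0,0,0]},
  {"xyz":[0,0,0],"twist":[0,0,0]},
  {"xyz":[0,0,0],"twist":[0,0,0]},
  {"xyz":[0,0,0],"twist":[0,0,0]},
  {"xyz":[0,0,0],"twist":[0,0,0]},
  {"xyz":[0,0,0],"twist":[0,0,0]},
], jaw=1)

```text
time_s: 10.55
eef_pos: [587.0, 179.6, 8.5]
tcp_rot: [[0.135, 0.991, 0.0], [0.991, -0.135, -0.0], [-0.0, 0.0, -1.0]]
contact_force: [0.1, -0.0, 0.6]
finger_gap: 85.6
finger_force: 0.0
```

arm_command([
  {"xyz":[0,0,-0.3],"twist":[0,0,0]},
  {"xyz":[0,0,-0.8],"twist":[0,0,0]},
  {"xyz":[0,0,-1.6],"twist":[0,0,0]},
  {"xyz":[0,0,-2.0],"twist":[0,0,0]},
  {"xyz":[0,0,-2.0],"twist":[0,0,0]},
  {"xyz":[0,0,-2.0],"twist":[0,0,0]},
  {"xyz":[0,0,-2.0],"twist":[0,0,0]},
  {"xyz":[0,0,-1.5],"twist":[0,0,0]},
  {"xyz":[0,0,-1.0],"twist":[0,0,0]},
  {"xyz":[0,0,-0.3],"twist":[0,0,0]},
  {"xyz":[0,0,0],"twist":[0,0,0]},
])

```text
time_s: 11.47
eef_pos: [587.4, 179.8, 144.4]
tcp_rot: [[0.135, 0.991, 0.002], [0.991, -0.135, 0.0], [0.001, 0.001, -1.0]]
contact_force: [-0.1, -0.1, -0.1]
finger_gap: 85.5
finger_force: 0.0
```

```bash
cat >> h.py <<'E'
def objs(d,x0=400,x1=720,y0=-460,y1=260):
    P=cloud(d);x,y,z=P[...,0],P[...,1],P[...,2]
    m=((x>x0)&(x<x1)&(y<y1)&(y>y0)&(d['range_z']>0)&(z>18)&(z<130)).astype(np.uint8)
    k,L,st,_=cv2.connectedComponentsWithStats(m)
    for i in range(1,k):
        if st[i,4]<40: continue
        q=L==i;h=np.percentile(z[q],97);tp=q&(z>h-5);r=cv2.minAreaRect(np.c_[x[tp],y[tp]].astype(np.float32))
        print('obj h%.0f'%h,np.round(r[0],1),np.round(r[1]),round(r[2],1),d['pixels'][tp].mean(0).round())
E
python3 - <<'E'
from station import *
from h import *
s=observe();go(s,[586,-329.8,120],28);print(s['finger_gap'],s['contact_force'])
objs(get_image('side'))
E
```

```text
t11.5 pos [587.4 179.8 144.4] yaw -7.74 tilt [0.0015 0.0004] shift cm [-50.51   6.72   2.42] twist -0.624
85.54318148657707 [-0.05766893 -0.1465095  -0.07254709]
obj h100 [586.4 177.2] [10.  9.] 0.6 [42. 43. 44.]
obj h40 [441.2 -48.1] [40. 42.] 5.3 [ 57. 115. 193.]
obj h59 [ 452.1 -196.8] [42. 43.] 46.3 [205. 211. 211.]
obj h40 [ 573.1 -170.7] [42. 43.] 33.5 [204. 210. 209.]
obj h77 [ 585.2 -328.9] [29. 52.] 29.0 [192. 200.  86.]
```

arm_command([
  {"xyz":[-1.0,0.1,0],"twist":[0,0,0]},
  {"xyz":[-2.2,0.3,0],"twist":[0,0,0]},
  {"xyz":[-3.2,0.4,0],"twist":[0,0,0]},
  {"xyz":[-3.2,0.4,0],"twist":[0,0,0]},
  {"xyz":[-3.2,0.4,0],"twist":[0,0,0]},
  {"xyz":[-3.2,0.4,0],"twist":[0,0,0]},
  {"xyz":[-3.2,0.4,0],"twist":[0,0,0]},
  {"xyz":[-3.2,0.4,0],"twist":[0,0,0]},
  {"xyz":[-3.2,0.4,0],"twist":[0,0,0]},
  {"xyz":[-3.2,0.4,0],"twist":[0,0,0]},
  {"xyz":[-3.2,0.4,0],"twist":[0,0,0]},
  {"xyz":[-3.2,0.4,0],"twist":[0,0,0]},
])

```text
time_s: 12.52
eef_pos: [581.7, -177.4, 142.2]
tcp_rot: [[0.135, 0.991, -0.002], [0.991, -0.135, 0.0], [-0.0, -0.002, -1.0]]
contact_force: [0.1, -1.2, 0.9]
finger_gap: 85.4
finger_force: 0.0
```

arm_command([
  {"xyz":[-3.2,0.4,0],"twist":[0,0,0]},
  {"xyz":[-3.2,0.4,0],"twist":[0,0,0]},
  {"xyz":[-3.0,0.5,0],"twist":[0,0,0]},
  {"xyz":[-2.4,0.5,0],"twist":[0,0,0]},
  {"xyz":[-1.6,0.3,0],"twist":[0,0,0]},
  {"xyz":[-0.8,0.1,0],"twist":[0,0,0]},
  {"xyz":[0,0,0],"twist":[0,0,-0.104]},
  {"xyz":[0,0,0],"twist":[0,0,-0.104]},
  {"xyz":[0,0,0],"twist":[0,0,-0.104]},
  {"xyz":[0,0,0],"twist":[0,0,-0.104]},
  {"xyz":[0,0,0],"twist":[0,0,-0.104]},
  {"xyz":[0,0,0],"twist":[0,0,-0.104]},
])

```text
time_s: 13.52
eef_pos: [585.9, -316.8, 143.0]
tcp_rot: [[-0.476, 0.879, -0.001], [0.879, 0.476, 0.001], [0.001, -0.0, -1.0]]
contact_force: [-0.1, 0.2, -0.8]
finger_gap: 85.5
finger_force: 0.0
```

```bash
python3 - <<'E'
from station import *
from h import *
s=observe();go(s,[586,-329.8,-10],28);print(s['finger_gap'],s['contact_force'])
w=get_image('wrist');objs(w);objs(get_image('top'))
E
```

```text
t13.5 pos [ 585.9 -316.8  143. ] yaw 28.44 tilt [-0.0008  0.0013] shift cm [-1.17 -0.6  15.3 ] twist 0.008
85.50726349607406 [-0.08848428  0.20962566 -0.7690576 ]
obj h59 [ 459.7 -211. ] [34.  9.] 28.9 [135. 140. 137.]
obj h39 [ 571.5 -170.7] [43. 42.] 73.2 [147. 154. 157.]
obj h77 [ 584.  -328.8] [28. 50.] 27.7 [120. 111.  31.]
obj h71 [593.3 230.8] [24. 75.] 82.6 [171. 171. 167.]
obj h108 [587.5 178.6] [8. 9.] 76.4 [21. 20. 19.]
obj h78 [ 586.  -329.6] [28. 51.] 28.6 [175. 166.  83.]
obj h40 [ 574.2 -171.6] [41. 41.] 89.4 [197. 202. 206.]
obj h60 [ 453. -196.] [39. 42.] 0.8 [198. 203. 207.]
obj h40 [441.9 -49.1] [40. 40.] 45.7 [ 91. 137. 199.]
```

arm_command([
  {"xyz":[-0.6,-0.3,0],"twist":[0,0,0]},
  {"xyz":[-0.5,-0.3,0.5],"twist":[0,0,0]},
  {"xyz":[0,0,1.2],"twist":[0,0,0]},
  {"xyz":[0,0,1.6],"twist":[0,0,0]},
  {"xyz":[0,0,1.7],"twist":[0,0,0]},
  {"xyz":[0,0,1.7],"twist":[0,0,0]},
  {"xyz":[0,0,1.6],"twist":[0,0,0]},
  {"xyz":[0,0,1.0],"twist":[0,0,0]},
  {"xyz":[0,0,0.5],"twist":[0,0,0]},
  {"xyz":[0,0,0],"twist":[0,0,0]},
  {"xyz":[0,0,0],"twist":[0,0,0]},
])

```text
time_s: 14.53
eef_pos: [586.0, -331.3, 45.7]
tcp_rot: [[-0.469, 0.883, 0.0], [0.883, 0.469, -0.0], [-0.0, 0.0, -1.0]]
contact_force: [0.0, -0.3, 0.7]
finger_gap: 85.5
finger_force: 0.0
```

```bash
python3 - <<'E'
from station import *
from h import *
s=observe();go(s,[585.4,-329.3,-10],28.3)
E
```

```text
t14.5 pos [ 586.  -331.3   45.7] yaw 28.00 tilt [ 0.0003 -0.0001] shift cm [0.21 0.04 5.57] twist -0.005
```

arm_command([
  {"xyz":[0.2,0,0.4],"twist":[0,0,0]},
  {"xyz":[0,0,0.8],"twist":[0,0,0]},
  {"xyz":[0,0,1.1],"twist":[0,0,0]},
  {"xyz":[0,0,1.2],"twist":[0,0,0]},
  {"xyz":[0,0,1.0],"twist":[0,0,0]},
  {"xyz":[0,0,0.7],"twist":[0,0,0]},
  {"xyz":[0,0,0.4],"twist":[0,0,0]},
  {"xyz":[0,0,0],"twist":[0,0,0]},
  {"xyz":[0,0,0],"twist":[0,0,0]},
])

```text
time_s: 15.28
eef_pos: [584.9, -329.4, -10.7]
tcp_rot: [[-0.47, 0.883, -0.0], [0.883, 0.47, 0.0], [0.0, -0.0, -1.0]]
contact_force: [-0.4, -0.1, 0.8]
finger_gap: 85.2
finger_force: 0.0
```

arm_command([
  {"xyz":[0,0,0],"twist":[0,0,0]},
  {"xyz":[0,0,0],"twist":[0,0,0]},
  {"xyz":[0,0,0],"twist":[0,0,0]},
  {"xyz":[0,0,0],"twist":[0,0,0]},
  {"xyz":[0,0,0],"twist":[0,0,0]},
  {"xyz":[0,0,0],"twist":[0,0,0]},
  {"xyz":[0,0,0],"twist":[0,0,0]},
  {"xyz":[0,0,0],"twist":[0,0,0]},
  {"xyz":[0,0,0],"twist":[0,0,0]},
  {"xyz":[0,0,0],"twist":[0,0,0]},
], jaw=0)

```text
time_s: 16.12
eef_pos: [585.2, -329.7, -10.1]
tcp_rot: [[-0.47, 0.883, 0.001], [0.883, 0.47, -0.0], [-0.001, 0.0, -1.0]]
contact_force: [-0.9, 0.5, 4.2]
finger_gap: 27.2
finger_force: 59.6
```

arm_command([
  {"xyz":[0,0,-0.3],"twist":[0,0,0]},
  {"xyz":[0,0,-0.8],"twist":[0,0,0]},
  {"xyz":[0,0,-1.4],"twist":[0,0,0]},
  {"xyz":[0,0,-1.8],"twist":[0,0,0]},
  {"xyz":[0,0,-1.8],"twist":[0,0,0]},
  {"xyz":[0,0,-1.8],"twist":[0,0,0]},
  {"xyz":[0,0,-1.6],"twist":[0,0,0]},
  {"xyz":[0,0,-1.2],"twist":[0,0,0]},
  {"xyz":[0,0,-0.7],"twist":[0,0,0]},
  {"xyz":[0,0,-0.3],"twist":[0,0,0]},
  {"xyz":[0,0,0],"twist":[0,0,0]},
])

```text
time_s: 17.03
eef_pos: [585.0, -329.6, 107.1]
tcp_rot: [[-0.47, 0.883, 0.001], [0.883, 0.47, -0.0], [-0.001, 0.0, -1.0]]
contact_force: [-0.5, -0.2, -1.9]
finger_gap: 27.3
finger_force: 59.0
```

```bash
python3 - <<'E'
from station import *
from h import *
s=observe();go(s,[576.6,105.7,107])
w=get_image('wrist');d=get_image('side');p=s['eef_pos']
P=cloud(d);q=(np.hypot(P[...,0]-p[0],P[...,1]-p[1])<45)&(P[...,2]>60)&(d['range_z']>0);print('bottom',np.sort(P[...,2][q])[[2,10]])
cv2.imwrite('pics/c6.png',np.hstack([cv2.resize(d['pixels'][200:350,230:400],None,fx=2,fy=2),w['pixels'][60:360,40:480]])[:,:,::-1])
E
```

```text
t17.0 pos [ 585.  -329.6  107.1] yaw 28.01 tilt [ 0.0007 -0.0004] shift cm [ 3.883e+01  1.971e+01 -1.000e-02] twist 0.624
bottom [117.59102195 118.91168638]
```

View pics/c6.png

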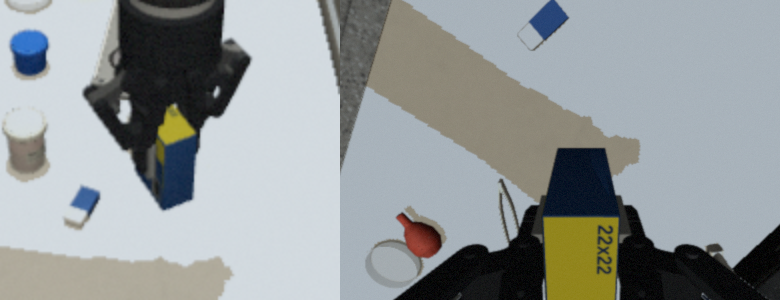

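The carton is held upright: left crop (172,165), right crop (580,230). I'll turn it and carry it to mark 2.

arm_command([
  {"xyz":[0,0,0],"twist":[0,0,0.05]},
  {"xyz":[0,0,0],"twist":[0,0,0.09]},
  {"xyz":[0,0,0],"twist":[0,0,0.1]},
  {"xyz":[0,0,0],"twist":[0,0,0.1]},
  {"xyz":[0,0,0],"twist":[0,0,0.1]},
  {"xyz":[0,0,0],"twist":[0,0,0.09]},
  {"xyz":[0,0,0],"twist":[0,0,0.06]},
  {"xyz":[0,0,0],"twist":[0,0,0.03]},
  {"xyz":[0.8,-0.1,0],"twist":[0,0,0]},
  {"xyz":[1.6,-0.2,0],"twist":[0,0,0]},
  {"xyz":[2.4,-0.4,0],"twist":[0,0,0]},
  {"xyz":[2.8,-0.5,0],"twist":[0,0,0]},
])

```text
time_s: 18.13
eef_pos: [582.3, -251.4, 105.8]
tcp_rot: [[0.131, 0.991, -0.001], [0.991, -0.131, 0.0], [0.0, -0.001, -1.0]]
contact_force: [0.6, -0.1, -0.3]
finger_gap: 27.5
finger_force: 59.0
```

arm_command([
  {"xyz":[2.8,-0.5,0],"twist":[0,0,0]},
  {"xyz":[2.8,-0.5,0],"twist":[0,0,0]},
  {"xyz":[2.8,-0.5,0],"twist":[0,0,0]},
  {"xyz":[2.8,-0.5,0],"twist":[0,0,0]},
  {"xyz":[2.8,-0.5,0],"twist":[0,0,0]},
  {"xyz":[2.8,-0.5,0],"twist":[0,0,0]},
  {"xyz":[2.8,-0.5,0],"twist":[0,0,0]},
  {"xyz":[2.8,-0.5,0],"twist":[0,0,0]},
  {"xyz":[2.8,-0.4,0],"twist":[0,0,0]},
  {"xyz":[2.8,-0.4,0],"twist":[0,0,0]},
  {"xyz":[2.4,-0.3,0],"twist":[0,0,0]},
  {"xyz":[1.6,-0.2,0],"twist":[0,0,0]},
])

```text
time_s: 19.13
eef_pos: [570.5, 76.8, 106.4]
tcp_rot: [[0.125, 0.992, -0.001], [0.992, -0.125, 0.002], [0.002, -0.001, -1.0]]
contact_force: [-0.6, -0.6, -1.1]
finger_gap: 27.4
finger_force: 59.0
```

arm_command([
  {"xyz":[1.8,-0.2,0],"twist":[0,0,0]},
  {"xyz":[1.0,-0.1,0],"twist":[0,0,0]},
  {"xyz":[0.5,-0.1,0],"twist":[0,0,0]},
  {"xyz":[0,0,0],"twist":[0,0,0]},
  {"xyz":[0,0,0],"twist":[0,0,0]},
])

```text
time_s: 19.55
eef_pos: [572.1, 104.2, 106.3]
tcp_rot: [[0.131, 0.991, -0.0], [0.991, -0.131, -0.001], [-0.001, -0.0, -1.0]]
contact_force: [-0.5, -0.3, -0.7]
finger_gap: 27.4
finger_force: 59.0
```

```bash
python3 - <<'E'
from station import *
from h import *
s=observe();go(s,[576.6,105.7,-2])
E
```

```text
t19.6 pos [572.1 104.2 106.3] yaw -7.50 tilt [-0.0005 -0.0007] shift cm [ 0.21  0.43 10.83] twist 0.004
```

arm_command([
  {"xyz":[0.1,0.2,0.3],"twist":[0,0,0.004]},
  {"xyz":[0.1,0.2,0.8],"twist":[0,0,0]},
  {"xyz":[0,0,1.3],"twist":[0,0,0]},
  {"xyz":[0,0,1.5],"twist":[0,0,0]},
  {"xyz":[0,0,1.5],"twist":[0,0,0]},
  {"xyz":[0,0,1.3],"twist":[0,0,0]},
  {"xyz":[0,0,0.8],"twist":[0,0,0]},
  {"xyz":[0,0,0.5],"twist":[0,0,0]},
  {"xyz":[0,0,0],"twist":[0,0,0]},
  {"xyz":[0,0,0],"twist":[0,0,0]},
])

```text
time_s: 20.38
eef_pos: [576.8, 106.3, 26.5]
tcp_rot: [[0.135, 0.991, 0.0], [0.991, -0.135, 0.0], [0.0, 0.0, -1.0]]
contact_force: [-0.7, 0.0, -0.0]
finger_gap: 27.2
finger_force: 59.0
```

```bash
python3 - <<'E'
from station import *
from h import *
s=observe();go(s,[576.6,105.7,-2])
E
```

```text
t20.4 pos [576.8 106.3  26.5] yaw -7.74 tilt [0.0001 0.0001] shift cm [-0.07 -0.02  2.85] twist 0.000
```

arm_command([
  {"xyz":[-0.05,0,0.6],"twist":[0,0,0]},
  {"xyz":[0,0,0.7],"twist":[0,0,0]},
  {"xyz":[0,0,0.6],"twist":[0,0,0]},
  {"xyz":[0,0,0.4],"twist":[0,0,0]},
  {"xyz":[0,0,0.3],"twist":[0,0,0]},
  {"xyz":[0,0,0.15],"twist":[0,0,0]},
  {"xyz":[0,0,0.05],"twist":[0,0,0]},
  {"xyz":[0,0,0],"twist":[0,0,0]},
  {"xyz":[0,0,0],"twist":[0,0,0]},
])

```text
time_s: 21.13
eef_pos: [576.8, 105.9, -1.3]
tcp_rot: [[0.135, 0.991, 0.0], [0.991, -0.135, 0.0], [0.0, 0.0, -1.0]]
contact_force: [0.5, -0.2, -0.7]
finger_gap: 27.4
finger_force: 59.0
```

```bash
python3 - <<'E'
from station import *
from h import *
s=observe();go(s,[576.6,105.7,-2]);print(s['contact_force'])
E
```

```text
t21.1 pos [576.8 105.9  -1.3] yaw -7.73 tilt [0.0004 0.0001] shift cm [-0.02 -0.02  0.07] twist 0.000
[ 0.52877069 -0.21920794 -0.6671258 ]
```

arm_command([
  {"xyz":[0,0,0.07],"twist":[0,0,0]},
  {"xyz":[0,0,0],"twist":[0,0,0]},
])

```text
time_s: 21.3
eef_pos: [576.7, 105.8, -2.1]
tcp_rot: [[0.135, 0.991, 0.0], [0.991, -0.135, 0.0], [0.0, 0.0, -1.0]]
contact_force: [0.2, -0.7, -0.0]
finger_gap: 27.2
finger_force: 59.0
```

arm_command([
  {"xyz":[0,0,0],"twist":[0,0,0]},
  {"xyz":[0,0,0],"twist":[0,0,0]},
  {"xyz":[0,0,0],"twist":[0,0,0]},
  {"xyz":[0,0,0],"twist":[0,0,0]},
  {"xyz":[0,0,0],"twist":[0,0,0]},
  {"xyz":[0,0,0],"twist":[0,0,0]},
  {"xyz":[0,0,0],"twist":[0,0,0]},
  {"xyz":[0,0,0],"twist":[0,0,0]},
], jaw=1)

```text
time_s: 21.97
eef_pos: [576.6, 105.8, -2.2]
tcp_rot: [[0.135, 0.991, 0.0], [0.991, -0.135, -0.0], [-0.0, 0.0, -1.0]]
contact_force: [0.0, 0.4, -0.3]
finger_gap: 85.2
finger_force: 0.0
```

arm_command([
  {"xyz":[0,0,-0.3],"twist":[0,0,0]},
  {"xyz":[0,0,-0.8],"twist":[0,0,0]},
  {"xyz":[0,0,-1.6],"twist":[0,0,0]},
  {"xyz":[0,0,-2.0],"twist":[0,0,0]},
  {"xyz":[0,0,-2.0],"twist":[0,0,0]},
  {"xyz":[0,0,-2.0],"twist":[0,0,0]},
  {"xyz":[0,0,-2.0],"twist":[0,0,0]},
  {"xyz":[0,0,-1.4],"twist":[0,0,0]},
  {"xyz":[0,0,-0.8],"twist":[0,0,0]},
  {"xyz":[0,0,-0.3],"twist":[0,0,0]},
  {"xyz":[0,0,0],"twist":[0,0,0]},
])

```text
time_s: 22.88
eef_pos: [576.9, 105.8, 130.5]
tcp_rot: [[0.135, 0.991, 0.001], [0.991, -0.135, 0.0], [0.0, 0.001, -1.0]]
contact_force: [1.1, -0.2, 0.2]
finger_gap: 85.6
finger_force: 0.0
```

```bash
python3 - <<'E'
from station import *
from h import *
s=observe();go(s,[452.8,-196.9,120])
objs(get_image('side'))
E
```

```text
t22.9 pos [576.9 105.8 130.5] yaw -7.74 tilt [0.0012 0.0001] shift cm [-31.67  -8.22   1.03] twist 0.000
obj h95 [586.3 176.2] [ 8. 11.] 79.8 [39. 41. 41.]
obj h40 [441.6 -48.7] [43. 41.] 27.4 [ 42.  81. 143.]
obj h59 [ 451.2 -196.3] [42. 42.] 42.9 [205. 211. 210.]
obj h40 [ 572.9 -170.5] [42. 43.] 82.0 [205. 211. 210.]
```

arm_command([
  {"xyz":[-1.0,-0.3,0],"twist":[0,0,0]},
  {"xyz":[-2.2,-0.6,0],"twist":[0,0,0]},
  {"xyz":[-3.1,-0.8,0],"twist":[0,0,0]},
  {"xyz":[-3.1,-0.8,0],"twist":[0,0,0]},
  {"xyz":[-3.1,-0.8,0],"twist":[0,0,0]},
  {"xyz":[-3.1,-0.8,0],"twist":[0,0,0]},
  {"xyz":[-3.1,-0.8,0],"twist":[0,0,0]},
  {"xyz":[-3.1,-0.8,0],"twist":[0,0,0]},
  {"xyz":[-3.1,-0.8,0],"twist":[0,0,0]},
  {"xyz":[-3.1,-0.8,0],"twist":[0,0,0]},
  {"xyz":[-2.4,-0.6,0],"twist":[0,0,0]},
  {"xyz":[-1.5,-0.4,0],"twist":[0,0,0]},
])

```text
time_s: 23.93
eef_pos: [448.3, -202.6, 128.7]
tcp_rot: [[0.139, 0.99, -0.003], [0.99, -0.139, -0.0], [-0.001, -0.003, -1.0]]
contact_force: [1.0, -0.2, -1.2]
finger_gap: 85.7
finger_force: 0.0
```

arm_command([
  {"xyz":[-0.5,-0.1,0],"twist":[0,0,0]},
  {"xyz":[0,0,0.3],"twist":[0,0,0]},
  {"xyz":[0,0,0.7],"twist":[0,0,0]},
])

```text
time_s: 24.18
eef_pos: [450.3, -203.4, 119.7]
tcp_rot: [[0.134, 0.991, 0.001], [0.991, -0.134, 0.0], [0.0, 0.001, -1.0]]
contact_force: [-0.1, 1.1, -0.3]
finger_gap: 85.6
finger_force: 0.0
```

```bash
python3 - <<'E'
from station import *
from h import *
s=observe();go(s,[452.7,-196.8,-12]);print(s['joints'])
objs(get_image('side'))
objs(get_image('top'))
E
```

```text
t24.2 pos [ 450.3 -203.4  119.7] yaw -7.72 tilt [0.001  0.0002] shift cm [ 0.68  0.14 13.17] twist 0.000
[ 0.55909562  0.29302124 -0.30567447  2.03818265  0.11793775  0.82577931
  0.0508198 ]
obj h94 [586.5 177. ] [10. 10.] 1.9 [39. 41. 40.]
obj h40 [441.3 -48.5] [40. 44.] 6.2 [ 60. 117. 195.]
obj h59 [ 451.6 -196.7] [42. 42.] 59.5 [174. 173. 161.]
obj h40 [ 572.8 -169.6] [43. 42.] 49.0 [205. 211. 210.]
obj h71 [593.2 230.7] [24. 74.] 82.2 [170. 170. 166.]
obj h107 [586.7 178.5] [ 9. 12.] 88.9 [24. 22. 21.]
obj h86 [577.9 105. ] [50. 28.] 83.4 [191. 198. 106.]
obj h40 [ 573.  -170.4] [40. 41.] 44.8 [197. 201. 205.]
obj h60 [ 452.2 -189.9] [40. 29.] 4.9 [181. 180. 173.]
obj h40 [441.9 -49.1] [40. 40.] 45.7 [ 89. 135. 197.]
```

arm_command([
  {"xyz":[0.4,0.1,0],"twist":[0,0,0]},
  {"xyz":[0.3,0,0.4],"twist":[0,0,0]},
  {"xyz":[0,0,1.0],"twist":[0,0,0]},
  {"xyz":[0,0,1.5],"twist":[0,0,0]},
  {"xyz":[0,0,1.5],"twist":[0,0,0]},
  {"xyz":[0,0,1.5],"twist":[0,0,0]},
  {"xyz":[0,0,1.0],"twist":[0,0,0]},
  {"xyz":[0,0,0.4],"twist":[0,0,0]},
  {"xyz":[0,0,0],"twist":[0,0,0]},
  {"xyz":[0,0,0],"twist":[0,0,0]},
])

```text
time_s: 25.12
eef_pos: [451.9, -197.0, 46.9]
tcp_rot: [[0.134, 0.991, 0.0], [0.991, -0.134, 0.0], [0.0, 0.0, -1.0]]
contact_force: [-1.2, -0.6, 0.4]
finger_gap: 85.3
finger_force: 0.0
```

```bash
python3 - <<'E'
from station import *
from h import *
s=observe();go(s,[452.7,-196.8,-11])
objs(get_image('wrist'))
E
```

```text
t25.1 pos [ 451.9 -197.    46.9] yaw -7.72 tilt [0.0001 0.0001] shift cm [0.03 0.07 5.79] twist 0.001
obj h39 [437.9 -63.9] [12. 37.] 82.5 [ 34.  78. 158.]
obj h21 [546.8 -94.9] [ 7. 74.] 82.2 [110. 112. 106.]
obj h39 [ 570.9 -169.6] [43. 43.] 77.1 [169. 178. 181.]
obj h59 [ 450.9 -195.2] [42. 43.] 81.8 [137. 132. 116.]
obj h129 [ 404.8 -190.9] [23. 10.] 84.5 [18. 18. 17.]
obj h129 [ 495.2 -201.8] [23. 15.] 45.5 [18. 19. 18.]
```

arm_command([
  {"xyz":[0.05,0.05,0.4],"twist":[0,0,0]},
  {"xyz":[0,0,0.8],"twist":[0,0,0]},
  {"xyz":[0,0,1.2],"twist":[0,0,0]},
  {"xyz":[0,0,1.2],"twist":[0,0,0]},
  {"xyz":[0,0,1.1],"twist":[0,0,0]},
  {"xyz":[0,0,0.7],"twist":[0,0,0]},
  {"xyz":[0,0,0.4],"twist":[0,0,0]},
  {"xyz":[0,0,0],"twist":[0,0,0]},
  {"xyz":[0,0,0],"twist":[0,0,0]},
])

```text
time_s: 25.92
eef_pos: [452.3, -196.7, -11.2]
tcp_rot: [[0.135, 0.991, -0.0], [0.991, -0.135, 0.0], [0.0, -0.0, -1.0]]
contact_force: [0.3, 0.7, 0.1]
finger_gap: 85.3
finger_force: 0.0
```

arm_command([
  {"xyz":[0,0,0],"twist":[0,0,0]},
  {"xyz":[0,0,0],"twist":[0,0,0]},
  {"xyz":[0,0,0],"twist":[0,0,0]},
  {"xyz":[0,0,0],"twist":[0,0,0]},
  {"xyz":[0,0,0],"twist":[0,0,0]},
  {"xyz":[0,0,0],"twist":[0,0,0]},
  {"xyz":[0,0,0],"twist":[0,0,0]},
  {"xyz":[0,0,0],"twist":[0,0,0]},
  {"xyz":[0,0,0],"twist":[0,0,0]},
], jaw=0)

```text
time_s: 26.67
eef_pos: [452.7, -196.9, -10.5]
tcp_rot: [[0.135, 0.991, 0.001], [0.991, -0.135, -0.0], [-0.0, 0.001, -1.0]]
contact_force: [-1.6, -0.0, 5.4]
finger_gap: 39.9
finger_force: 59.5
```

arm_command([
  {"xyz":[0,0,-0.3],"twist":[0,0,0]},
  {"xyz":[0,0,-0.8],"twist":[0,0,0]},
  {"xyz":[0,0,-1.4],"twist":[0,0,0]},
  {"xyz":[0,0,-1.8],"twist":[0,0,0]},
  {"xyz":[0,0,-1.8],"twist":[0,0,0]},
  {"xyz":[0,0,-1.6],"twist":[0,0,0]},
  {"xyz":[0,0,-1.2],"twist":[0,0,0]},
  {"xyz":[0,0,-0.7],"twist":[0,0,0]},
  {"xyz":[0,0,-0.3],"twist":[0,0,0]},
  {"xyz":[0,0,0],"twist":[0,0,0]},
])

```text
time_s: 27.5
eef_pos: [452.5, -196.9, 88.4]
tcp_rot: [[0.135, 0.991, 0.001], [0.991, -0.135, -0.001], [-0.0, 0.001, -1.0]]
contact_force: [-0.0, 0.2, -0.3]
finger_gap: 39.7
finger_force: 60.3
```

```bash
python3 - <<'E'
from station import *
from h import *
s=observe();go(s,[566.3,31.5,90])
w=get_image('wrist');d=get_image('side');p=s['eef_pos']
P=cloud(d);q=(np.hypot(P[...,0]-p[0],P[...,1]-p[1])<35)&(P[...,2]>50)&(d['range_z']>0);print('bottom',np.sort(P[...,2][q])[[2,10]])
cv2.imwrite('pics/c7.png',np.hstack([cv2.resize(d['pixels'][150:300,180:350],None,fx=2,fy=2),w['pixels'][60:360,40:480]])[:,:,::-1])
E
```

```text
t27.5 pos [ 452.5 -196.9   88.4] yaw -7.74 tilt [ 0.001  -0.0005] shift cm [24.16  8.2  -0.16] twist 0.000
bottom [100.77757272 102.22554635]
```

View pics/c7.png

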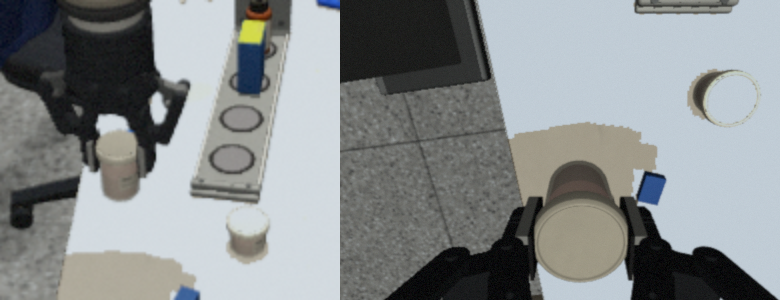

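The tall pot is held upright: left crop (118,165), right crop (580,230). The bottle and carton stand on marks 1 and 2. I'll carry the pot to mark 3.

arm_command([
  {"xyz":[0.7,0.2,0],"twist":[0,0,0]},
  {"xyz":[1.6,0.5,0],"twist":[0,0,0]},
  {"xyz":[2.4,0.8,0],"twist":[0,0,0]},
  {"xyz":[2.8,1.0,0],"twist":[0,0,0]},
  {"xyz":[2.8,1.0,0],"twist":[0,0,0]},
  {"xyz":[2.8,1.0,0],"twist":[0,0,0]},
  {"xyz":[2.8,1.0,0],"twist":[0,0,0]},
  {"xyz":[2.8,1.0,0],"twist":[0,0,0]},
  {"xyz":[2.4,0.8,0],"twist":[0,0,0]},
  {"xyz":[1.6,0.5,0],"twist":[0,0,0]},
  {"xyz":[0.9,0.3,0],"twist":[0,0,0]},
  {"xyz":[0.5,0.1,0],"twist":[0,0,0]},
])

```text
time_s: 28.6
eef_pos: [566.0, 33.1, 87.1]
tcp_rot: [[0.132, 0.991, -0.001], [0.991, -0.132, 0.001], [0.001, -0.001, -1.0]]
contact_force: [-0.0, -0.7, 0.2]
finger_gap: 40.2
finger_force: 60.3
```

arm_command([
  {"xyz":[0,0,0],"twist":[0,0,0]},
  {"xyz":[0,0,0],"twist":[0,0,0]},
])

```text
time_s: 28.77
eef_pos: [565.3, 30.0, 87.3]
tcp_rot: [[0.135, 0.991, -0.001], [0.991, -0.135, -0.001], [-0.001, -0.001, -1.0]]
contact_force: [-0.0, -0.2, 0.7]
finger_gap: 40.1
finger_force: 60.3
```

```bash
python3 - <<'E'
from station import *
from h import *
s=observe();go(s,[566.3,31.5,-2.5])
E
```

```text
t28.8 pos [565.3  30.   87.3] yaw -7.79 tilt [-0.0012 -0.0008] shift cm [0.17 0.09 8.98] twist -0.001
```

arm_command([
  {"xyz":[0.15,0.1,0.3],"twist":[0,0,0]},
  {"xyz":[0,0,0.8],"twist":[0,0,0]},
  {"xyz":[0,0,1.2],"twist":[0,0,0]},
  {"xyz":[0,0,1.4],"twist":[0,0,0]},
  {"xyz":[0,0,1.3],"twist":[0,0,0]},
  {"xyz":[0,0,0.9],"twist":[0,0,0]},
  {"xyz":[0,0,0.4],"twist":[0,0,0]},
  {"xyz":[0,0,0],"twist":[0,0,0]},
  {"xyz":[0,0,0],"twist":[0,0,0]},
])

```text
time_s: 29.52
eef_pos: [567.2, 32.4, 24.7]
tcp_rot: [[0.135, 0.991, -0.0], [0.991, -0.135, 0.0], [0.0, -0.0, -1.0]]
contact_force: [-0.2, 0.2, -0.0]
finger_gap: 39.4
finger_force: 60.3
```

```bash
python3 - <<'E'
from station import *
from h import *
s=observe();go(s,[566.3,31.5,-2.5])
E
```

```text
t29.5 pos [567.2  32.4  24.7] yaw -7.73 tilt [-0.0002  0.    ] shift cm [-0.1  -0.08  2.72] twist 0.000
```

arm_command([
  {"xyz":[-0.08,-0.05,0.6],"twist":[0,0,0]},
  {"xyz":[0,0,0.7],"twist":[0,0,0]},
  {"xyz":[0,0,0.5],"twist":[0,0,0]},
  {"xyz":[0,0,0.4],"twist":[0,0,0]},
  {"xyz":[0,0,0.3],"twist":[0,0,0]},
  {"xyz":[0,0,0.1],"twist":[0,0,0]},
  {"xyz":[0,0,0.05],"twist":[0,0,0]},
  {"xyz":[0,0,0],"twist":[0,0,0]},
  {"xyz":[0,0,0],"twist":[0,0,0]},
])

```text
time_s: 30.27
eef_pos: [566.7, 31.7, -1.5]
tcp_rot: [[0.135, 0.991, 0.0], [0.991, -0.135, 0.0], [0.0, 0.0, -1.0]]
contact_force: [-0.5, 0.0, 0.5]
finger_gap: 39.3
finger_force: 60.3
```

```bash
python3 - <<'E'
from station import *
from h import *
s=observe();go(s,[566.3,31.5,-2.5]);print(s['contact_force'])
E
```

```text
t30.3 pos [566.7  31.7  -1.5] yaw -7.73 tilt [0.0004 0.    ] shift cm [-0.03 -0.04  0.1 ] twist 0.000
[-0.50548544  0.02333115  0.45645573]
```

arm_command([
  {"xyz":[0,0,0.08],"twist":[0,0,0]},
  {"xyz":[0,0,0],"twist":[0,0,0]},
])

```text
time_s: 30.43
eef_pos: [566.8, 31.7, -2.3]
tcp_rot: [[0.135, 0.991, 0.001], [0.991, -0.135, 0.0], [0.0, 0.001, -1.0]]
contact_force: [0.7, 0.2, 0.0]
finger_gap: 39.7
finger_force: 60.3
```

arm_command([
  {"xyz":[0,0,0],"twist":[0,0,0]},
  {"xyz":[0,0,0],"twist":[0,0,0]},
  {"xyz":[0,0,0],"twist":[0,0,0]},
  {"xyz":[0,0,0],"twist":[0,0,0]},
  {"xyz":[0,0,0],"twist":[0,0,0]},
  {"xyz":[0,0,0],"twist":[0,0,0]},
  {"xyz":[0,0,0],"twist":[0,0,0]},
  {"xyz":[0,0,0],"twist":[0,0,0]},
], jaw=1)

```text
time_s: 31.1
eef_pos: [566.6, 31.7, -2.5]
tcp_rot: [[0.135, 0.991, -0.0], [0.991, -0.135, -0.0], [-0.0, -0.0, -1.0]]
contact_force: [-0.3, -0.4, 0.7]
finger_gap: 85.5
finger_force: 0.0
```

arm_command([
  {"xyz":[0,0,-0.3],"twist":[0,0,0]},
  {"xyz":[0,0,-0.8],"twist":[0,0,0]},
  {"xyz":[0,0,-1.6],"twist":[0,0,0]},
  {"xyz":[0,0,-2.0],"twist":[0,0,0]},
  {"xyz":[0,0,-2.0],"twist":[0,0,0]},
  {"xyz":[0,0,-1.5],"twist":[0,0,0]},
  {"xyz":[0,0,-0.8],"twist":[0,0,0]},
  {"xyz":[0,0,-0.3],"twist":[0,0,0]},
  {"xyz":[0,0,0],"twist":[0,0,0]},
])

```text
time_s: 31.85
eef_pos: [566.9, 31.7, 91.2]
tcp_rot: [[0.135, 0.991, 0.001], [0.991, -0.135, -0.0], [0.0, 0.001, -1.0]]
contact_force: [0.2, -1.5, -0.2]
finger_gap: 85.3
finger_force: 0.0
```

arm_command([
  {"xyz":[-0.7,0.1,0],"twist":[0,0,0]},
  {"xyz":[-1.6,0.2,0],"twist":[0,0,0]},
  {"xyz":[-2.6,0.4,0],"twist":[0,0,0]},
  {"xyz":[-3.0,0.5,0],"twist":[0,0,0]},
  {"xyz":[-3.0,0.5,0],"twist":[0,0,0]},
  {"xyz":[-3.0,0.5,0],"twist":[0,0,0]},
  {"xyz":[-2.6,0.5,0],"twist":[0,0,0]},
  {"xyz":[-1.8,0.4,0],"twist":[0,0,0]},
  {"xyz":[-1.1,0.2,0],"twist":[0,0,0]},
  {"xyz":[-0.5,0.1,0],"twist":[0,0,0]},
  {"xyz":[0,0,0],"twist":[0,0,0]},
])

```text
time_s: 32.77
eef_pos: [572.8, -171.0, 89.7]
tcp_rot: [[0.136, 0.991, -0.001], [0.991, -0.136, 0.0], [-0.0, -0.001, -1.0]]
contact_force: [0.2, 0.1, -0.1]
finger_gap: 85.6
finger_force: 0.0
```

```bash
python3 - <<'E'
from station import *
from h import *
s=observe();go(s,[573,-170.8,-29])
print('wrist');objs(get_image('wrist'));print('top');objs(get_image('top'));print('side');objs(get_image('side'))
E
```

```text
t32.8 pos [ 572.8 -171.    89.7] yaw -7.82 tilt [-0.0013  0.0001] shift cm [ 0.02  0.03 11.87] twist -0.001
wrist
obj h39 [439.8 -47.7] [43. 44.] 59.3 [ 28.  68. 142.]
obj h21 [547.3 -94.8] [ 7. 74.] 82.1 [96. 98. 93.]
obj h39 [ 571.6 -169.6] [43. 43.] 3.1 [120. 117. 103.]
top
obj h71 [593.3 230.4] [23. 75.] 82.4 [175. 175. 172.]
obj h106 [587.  178.5] [10. 11.] 88.5 [24. 23. 22.]
obj h86 [577.4 105.1] [50. 28.] 81.2 [194. 200. 110.]
obj h68 [566.6  31.5] [40. 41.] 47.1 [198. 202. 206.]
obj h40 [ 572.8 -162.2] [22. 38.] 88.7 [173. 169. 158.]
obj h40 [442.1 -49.7] [40. 40.] 64.0 [ 93. 140. 203.]
side
obj h58 [561.8  15.4] [ 8. 28.] 77.3 [99. 95. 86.]
obj h40 [441.2 -48.2] [40. 44.] 4.7 [ 60. 117. 194.]
obj h39 [ 572.2 -170.2] [41. 43.] 34.2 [168. 164. 150.]
```

arm_command([
  {"xyz":[0,0,0.4],"twist":[0,0,0]},
  {"xyz":[0,0,0.9],"twist":[0,0,0]},
  {"xyz":[0,0,1.4],"twist":[0,0,0]},
  {"xyz":[0,0,1.5],"twist":[0,0,0]},
  {"xyz":[0,0,1.5],"twist":[0,0,0]},
  {"xyz":[0,0,1.5],"twist":[0,0,0]},
  {"xyz":[0,0,1.2],"twist":[0,0,0]},
  {"xyz":[0,0,0.7],"twist":[0,0,0]},
  {"xyz":[0,0,0.3],"twist":[0,0,0]},
  {"xyz":[0,0,0],"twist":[0,0,0]},
  {"xyz":[0,0,0],"twist":[0,0,0]},
])

```text
time_s: 33.83
eef_pos: [573.9, -170.0, -3.1]
tcp_rot: [[0.134, 0.991, 0.001], [0.991, -0.134, -0.0], [-0.0, 0.001, -1.0]]
contact_force: [0.2, -0.0, 0.2]
finger_gap: 85.6
finger_force: 0.0
```

```bash
python3 - <<'E'
from station import *
from h import *
s=observe();go(s,[572.6,-170.6,-29]);d=get_image('wrist');fingers(d,s['eef_pos'],12)
E
```

```text
t33.8 pos [ 573.9 -170.    -3.1] yaw -7.73 tilt [ 0.0007 -0.0001] shift cm [-0.07 -0.12  2.59] twist 0.000
finger -1 zmin [30.3 31.9] inner v -21.6 w [-9.1 12.1] 6022
finger 1 zmin [46.5 47.3] inner v 39.6 w [-9.1 12. ] 6144
```

arm_command([
  {"xyz":[-0.05,-0.1,0.3],"twist":[0,0,0]},
  {"xyz":[0,0,0.6],"twist":[0,0,0]},
  {"xyz":[0,0,0.6],"twist":[0,0,0]},
  {"xyz":[0,0,0.5],"twist":[0,0,0]},
  {"xyz":[0,0,0.4],"twist":[0,0,0]},
  {"xyz":[0,0,0.2],"twist":[0,0,0]},
  {"xyz":[0,0,0],"twist":[0,0,0]},
  {"xyz":[0,0,0],"twist":[0,0,0]},
])

```text
time_s: 34.55
eef_pos: [572.4, -170.4, -29.7]
tcp_rot: [[0.135, 0.991, -0.0], [0.991, -0.135, 0.0], [0.0, -0.0, -1.0]]
contact_force: [0.0, -0.5, -0.7]
finger_gap: 85.6
finger_force: 0.0
```

arm_command([
  {"xyz":[0,0,0],"twist":[0,0,0]},
  {"xyz":[0,0,0],"twist":[0,0,0]},
  {"xyz":[0,0,0],"twist":[0,0,0]},
  {"xyz":[0,0,0],"twist":[0,0,0]},
  {"xyz":[0,0,0],"twist":[0,0,0]},
  {"xyz":[0,0,0],"twist":[0,0,0]},
  {"xyz":[0,0,0],"twist":[0,0,0]},
  {"xyz":[0,0,0],"twist":[0,0,0]},
  {"xyz":[0,0,0],"twist":[0,0,0]},
], jaw=0)

```text
time_s: 35.3
eef_pos: [572.8, -170.6, -28.8]
tcp_rot: [[0.135, 0.991, 0.001], [0.991, -0.135, -0.0], [-0.0, 0.001, -1.0]]
contact_force: [-1.5, 1.1, 4.9]
finger_gap: 40.0
finger_force: 59.8
```

arm_command([
  {"xyz":[0,0,-0.3],"twist":[0,0,0]},
  {"xyz":[0,0,-0.8],"twist":[0,0,0]},
  {"xyz":[0,0,-1.4],"twist":[0,0,0]},
  {"xyz":[0,0,-1.6],"twist":[0,0,0]},
  {"xyz":[0,0,-1.4],"twist":[0,0,0]},
  {"xyz":[0,0,-0.8],"twist":[0,0,0]},
  {"xyz":[0,0,-0.3],"twist":[0,0,0]},
  {"xyz":[0,0,0],"twist":[0,0,0]},
])

```text
time_s: 35.97
eef_pos: [573.1, -170.7, 37.7]
tcp_rot: [[0.135, 0.991, 0.002], [0.991, -0.135, -0.001], [-0.0, 0.002, -1.0]]
contact_force: [0.7, -1.1, -0.9]
finger_gap: 40.6
finger_force: 60.3
```

```bash
python3 - <<'E'
from station import *
from h import *
s=observe();go(s,[556.2,-42.8,50])
w=get_image('wrist');d=get_image('side');p=s['eef_pos']
P=cloud(d);q=(np.hypot(P[...,0]-p[0],P[...,1]-p[1])<35)&(P[...,2]>25)&(d['range_z']>0);print('bottom',np.sort(P[...,2][q])[[2,10]])
cv2.imwrite('pics/c8.png',np.hstack([cv2.resize(d['pixels'][150:300,200:370],None,fx=2,fy=2),w['pixels'][60:360,40:480]])[:,:,::-1])
E
```

```text
t36.0 pos [ 573.1 -170.7   37.7] yaw -7.74 tilt [ 0.0019 -0.0006] shift cm [12.44 -3.39 -1.24] twist 0.000
bottom [67.66258463 69.70431202]
```

View pics/c8.png

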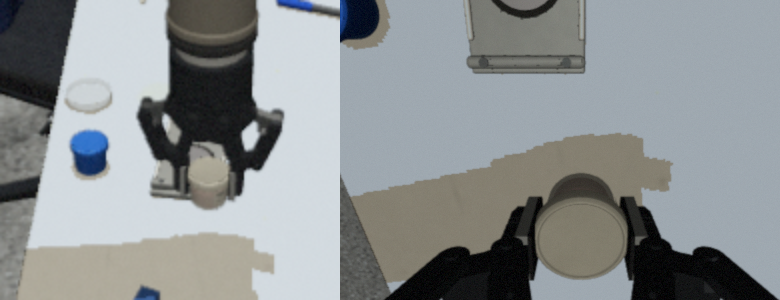

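The short pot is held upright at left crop (208,180), right crop (580,240). I'll carry it to mark 4.

arm_command([
  {"xyz":[0.6,-0.2,0],"twist":[0,0,0]},
  {"xyz":[1.3,-0.4,0],"twist":[0,0,0]},
  {"xyz":[2.0,-0.5,0],"twist":[0,0,0]},
  {"xyz":[2.3,-0.6,0],"twist":[0,0,0]},
  {"xyz":[2.3,-0.6,0],"twist":[0,0,0]},
  {"xyz":[1.8,-0.5,0],"twist":[0,0,0]},
  {"xyz":[1.2,-0.3,0],"twist":[0,0,0]},
  {"xyz":[0.6,-0.2,0],"twist":[0,0,0]},
  {"xyz":[0.3,-0.1,0],"twist":[0,0,0]},
  {"xyz":[0,0,0],"twist":[0,0,0]},
  {"xyz":[0,0,0],"twist":[0,0,0]},
])

```text
time_s: 36.98
eef_pos: [555.4, -44.1, 36.4]
tcp_rot: [[0.136, 0.991, -0.0], [0.991, -0.136, -0.001], [-0.001, -0.0, -1.0]]
contact_force: [-1.3, -0.3, -0.1]
finger_gap: 40.2
finger_force: 60.3
```

```bash
python3 - <<'E'
from station import *
from h import *
s=observe();go(s,[556.2,-42.8,-21])
E
```

```text
t37.0 pos [555.4 -44.1  36.4] yaw -7.81 tilt [-0.0002 -0.0007] shift cm [0.15 0.06 5.74] twist -0.001
```

arm_command([
  {"xyz":[0.1,0.05,0.4],"twist":[0,0,0]},
  {"xyz":[0.05,0,0.8],"twist":[0,0,0]},
  {"xyz":[0,0,1.0],"twist":[0,0,0]},
  {"xyz":[0,0,1.0],"twist":[0,0,0]},
  {"xyz":[0,0,0.8],"twist":[0,0,0]},
  {"xyz":[0,0,0.4],"twist":[0,0,0]},
  {"xyz":[0,0,0.2],"twist":[0,0,0]},
  {"xyz":[0,0,0],"twist":[0,0,0]},
  {"xyz":[0,0,0],"twist":[0,0,0]},
])

```text
time_s: 37.73
eef_pos: [556.3, -41.5, -9.5]
tcp_rot: [[0.135, 0.991, 0.0], [0.991, -0.135, 0.0], [0.0, 0.0, -1.0]]
contact_force: [0.8, -0.3, -0.6]
finger_gap: 39.7
finger_force: 60.3
```

```bash
python3 - <<'E'
from station import *
from h import *
s=observe();go(s,[556.2,-42.8,-21])
E
```

```text
t37.7 pos [556.3 -41.5  -9.5] yaw -7.73 tilt [0.0002 0.    ] shift cm [-0.13  0.01  1.15] twist 0.000
```

arm_command([
  {"xyz":[-0.1,0,0.3],"twist":[0,0,0]},
  {"xyz":[0,0,0.3],"twist":[0,0,0]},
  {"xyz":[0,0,0.3],"twist":[0,0,0]},
  {"xyz":[0,0,0.15],"twist":[0,0,0]},
  {"xyz":[0,0,0.05],"twist":[0,0,0]},
  {"xyz":[0,0,0],"twist":[0,0,0]},
  {"xyz":[0,0,0],"twist":[0,0,0]},
])

```text
time_s: 38.32
eef_pos: [556.0, -42.5, -20.5]
tcp_rot: [[0.135, 0.991, 0.0], [0.991, -0.135, 0.0], [0.0, 0.0, -1.0]]
contact_force: [-0.5, 0.3, -0.3]
finger_gap: 40.5
finger_force: 60.4
```

```bash
python3 - <<'E'
from station import *
from h import *
s=observe();go(s,[556.2,-42.8,-21]);print(s['contact_force'])
E
```

```text
t38.3 pos [556.  -42.5 -20.5] yaw -7.74 tilt [0.0002 0.    ] shift cm [-0.02  0.02  0.05] twist 0.000
[-0.51077308  0.32609797 -0.27735125]
```

Release, rise, and retreat to the right for a clear view.

arm_command([
  {"xyz":[0,0,0.05],"twist":[0,0,0]},
  {"xyz":[0,0,0],"twist":[0,0,0]},
])

```text
time_s: 38.48
eef_pos: [556.1, -42.6, -20.8]
tcp_rot: [[0.135, 0.991, 0.0], [0.991, -0.135, -0.0], [-0.0, 0.0, -1.0]]
contact_force: [0.0, 0.4, 1.6]
finger_gap: 40.4
finger_force: 60.4
```

arm_command([
  {"xyz":[0,0,0],"twist":[0,0,0]},
  {"xyz":[0,0,0],"twist":[0,0,0]},
  {"xyz":[0,0,0],"twist":[0,0,0]},
  {"xyz":[0,0,0],"twist":[0,0,0]},
  {"xyz":[0,0,0],"twist":[0,0,0]},
  {"xyz":[0,0,0],"twist":[0,0,0]},
  {"xyz":[0,0,0],"twist":[0,0,0]},
  {"xyz":[0,0,0],"twist":[0,0,0]},
], jaw=1)

```text
time_s: 39.15
eef_pos: [556.0, -42.6, -21.0]
tcp_rot: [[0.135, 0.991, 0.0], [0.991, -0.135, -0.0], [-0.0, 0.0, -1.0]]
contact_force: [0.7, -0.1, -1.5]
finger_gap: 85.6
finger_force: 0.0
```

arm_command([
  {"xyz":[0,0,-0.3],"twist":[0,0,0]},
  {"xyz":[0,0,-0.8],"twist":[0,0,0]},
  {"xyz":[0,0,-1.6],"twist":[0,0,0]},
  {"xyz":[0,0,-2.0],"twist":[0,0,0]},
  {"xyz":[0,0,-2.0],"twist":[0,0,0]},
  {"xyz":[0,0,-2.0],"twist":[0,0,0]},
  {"xyz":[0,0,-2.0],"twist":[0,0,0]},
  {"xyz":[0,0,-2.0],"twist":[0,0,0]},
  {"xyz":[0,0,-2.0],"twist":[0,0,0]},
  {"xyz":[0,0,-1.0],"twist":[0,0,0]},
  {"xyz":[0,0,-0.4],"twist":[0,0,0]},
])

```text
time_s: 40.07
eef_pos: [557.1, -42.5, 142.3]
tcp_rot: [[0.135, 0.991, 0.004], [0.991, -0.135, -0.0], [0.0, 0.004, -1.0]]
contact_force: [0.5, 0.7, 0.3]
finger_gap: 85.4
finger_force: 0.0
```

arm_command([
  {"xyz":[-1.0,0,0],"twist":[0,0,0]},
  {"xyz":[-2.0,0,0],"twist":[0,0,0]},
  {"xyz":[-2.8,0,0],"twist":[0,0,0]},
  {"xyz":[-2.8,0,0],"twist":[0,0,0]},
  {"xyz":[-2.8,0,0],"twist":[0,0,0]},
  {"xyz":[-2.8,0,0],"twist":[0,0,0]},
  {"xyz":[-2.8,0,0],"twist":[0,0,0]},
  {"xyz":[-2.8,0,0],"twist":[0,0,0]},
  {"xyz":[-2.8,0,0],"twist":[0,0,0]},
  {"xyz":[-2.0,0,0],"twist":[0,0,0]},
  {"xyz":[-1.0,0,0],"twist":[0,0,0]},
  {"xyz":[0,0,0],"twist":[0,0,0]},
])

```text
time_s: 41.07
eef_pos: [519.4, -299.4, 138.5]
tcp_rot: [[0.139, 0.99, -0.002], [0.99, -0.139, -0.0], [-0.001, -0.002, -1.0]]
contact_force: [0.8, -0.0, -0.5]
finger_gap: 85.2
finger_force: 0.0
```

```bash
python3 - <<'E'
from station import *
from h import *
d=get_image('top');objs(d);s=get_image('side')
cv2.imwrite('pics/c9.png',np.hstack([cv2.resize(d['pixels'][160:280,160:410],(500,240)),cv2.resize(s['pixels'][130:330,215:340],(150,240))])[:,:,::-1]);print(observe()['eef_pos'])
E
```

```text
obj h71 [593.2 230.4] [23. 75.] 83.2 [172. 172. 169.]
obj h107 [586.8 178.5] [ 9. 11.] 86.6 [24. 22. 21.]
obj h86 [578.1 105.1] [50. 28.] 83.2 [194. 200. 108.]
obj h68 [566.  31.] [42. 40.] 89.8 [197. 201. 205.]
obj h48 [557.5 -42.9] [41. 40.] 1.7 [198. 202. 206.]
obj h40 [441.9 -49.1] [40. 40.] 45.4 [ 90. 137. 199.]
[ 521.18208491 -295.11321888  139.1211908 ]
```

View pics/c9.png

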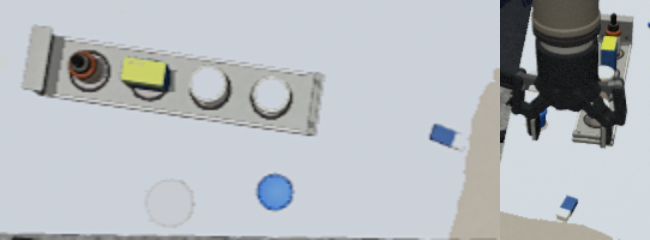

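The picture shows the bottle, carton, tall pot and short pot at (88,68), (147,75), (210,87) and (271,97), each within about 2 mm of its mark. The eraser and dish have not moved.

arm_command([
  {"xyz":[0,0,0],"twist":[0,0,0]},
  {"xyz":[0,0,0],"twist":[0,0,0]},
  {"xyz":[0,0,0],"twist":[0,0,0]},
])

```text
time_s: 41.42
eef_pos: [522.0, -294.7, 140.0]
tcp_rot: [[0.132, 0.991, 0.0], [0.991, -0.132, 0.0], [0.0, 0.0, -1.0]]
contact_force: [0.2, 0.3, -0.3]
finger_gap: 85.4
finger_force: 0.0
```

```bash
python3 -c "
from station import *
print(sign_off())"
```

```text
the job is handed in; nothing more can be done
None
```

I handed the job in at about 41 s: bottle, carton, tall pot and short pot stand upright on the rail in that order from the high end plate, each within about 2 mm of its mark by the cameras, with the eraser and dish untouched; no verdict came back.

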